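Cap hang test at the inspection turntable

TASK

Draw the sprung cap-height gauge back by its black post until its pointer lines up with the red flag, and leave it there, so that its steel blade is out of the way. Then grip the clear glass bottle by its yellow cap, lift it straight up off the turntable and finish holding it there by the cap, hanging upright and still, about 10 cm clear of the turntable and over it. Do not tip the bottle over or disturb the other things on the counter.

Things in the scene. Friction and masses are not known exactly. Their poses are not given: they have to be found in the camera images.
- seat (a point): centre of the top of the aluminium turntable (disc 148 mm in diameter, top 22 mm above the counter, turns freely). Axes are those of the whole fixed station, not of the disc: z up, y horizontal from the turntable towards the gauge, the direction in which the gauge is drawn back
- gauge (a joint): how far the gauge slide is drawn back along the station's y, in m: 0 fully in (blade over the bottle cap), 0.125 at its stop. A 20 N/m return spring and a 4 N friction brake act on it, so it takes about 4 to 7 N to pull out and the brake holds it wherever it is let go
- gauge_grip (a point): grip point on the axis of the black post on the blue gauge slide, 188 mm above the counter; moves with the slide. Post 22 mm in diameter (25 mm look-only collar at its top), from 160 to 212 mm above the counter, on the 50 mm square slide. A steel blade 22 mm wide, 154 to 160 mm above the counter, runs from the slide towards the turntable to a tip 167 mm from the post axis
- pointer (a point): tip of the small black pointer on the +x side of the gauge slide, abreast of the post axis (same station y). Moves with the slide; axes as the station's
- flag_mark (a point): middle of the top edge of the thin red flag (3 mm thick in station y, 30 mm long in x) standing up beside the gauge rail on the station's +x side; the gauge is set when the pointer has the same station y as this point. Axes as the station's; the flag does not move, and is out of the gripper's way
- cap_center (a point): centre of the bottle's yellow flip cap, 34 mm in diameter and 32 mm high, fixed to the bottle, 108 mm above the bottle's underside and 46 mm above the bottle's centre; z is the bottle's axis. The glass neck below the cap is 28 mm in diameter and 16 mm high
- bottle_center (a point): middle of the clear glass sample bottle, 62 mm above its underside, on its axis (z along it, up). The bottle is 124 mm high with its cap and 54 mm in diameter, of about 0.15 to 0.31 kg, standing upright near the turntable's centre
- bottle: the same clear glass bottle with its yellow cap; origin at the centre of its underside, z up along its axis
- station: the fixed station: base plate 10 mm high, turntable, gauge, flag; origin on the counter below the turntable's centre, axes as seat. The gauge pedestal is 44 mm wide in x, reaches 124 mm above the counter and runs from y = 100 to 310 mm; the post axis is at y = 155 mm when the slide is at 0
- cap_tray: red plastic tray of caps, 180 x 130 x 35 mm, to be left alone; origin under its centre
- ring_gauge: stainless ring gauge, 64 mm in diameter, 16 mm high, to be left alone; origin under its centre
- spare_cap: loose yellow cap, 34 mm in diameter, 32 mm high, to be left alone; origin under its centre
- amber_bottle: amber bottle with a white cap, 124 mm high, to be left alone; origin under its centre
- weight: brass check weight with a knob, 40 mm in diameter, 48 mm high, to be left alone; origin under its centre
- gauge_block: steel gauge block, 75 x 35 x 20 mm, to be left alone; origin under its centre

How it is judged:
By the outcome, as a careful person would: the job done as asked, in the order asked, and still so for the second after the job is handed in, while the arm keeps its last pose, push and grip.
It also fails if it takes over 45 s, if anything falls off the work surface, if the arm or the gripper's body presses on something with over 40 N, if the wrist force passes 120 N, or if a joint passes its speed limit or range.

ROBOT

A 6-joint arm with a two-finger parallel gripper is mounted at the origin on the work surface. World frame = base frame: x ahead of the robot, y to its left, z up, the work surface at z = 0. Lengths are in mm, angles in rad, forces in N, time in s.
With the tool pointing down it reaches from about 300 to 875 mm from the base axis. Payload 6.4 kg.
Tool frame: the origin (TCP) lies midway between the tips of the shut fingers; the grasp point (between the pads) lies 19 mm behind it; z points along the fingers, x is the direction in which the jaws open and shut, and the axes are right-handed (so a half turn about z gives the same grasp; the last joint's range is limited). The gripper opens to 85 mm and grips with 20 to 120 N. Pads are 22 mm wide; open, the fingers measure 114 mm over their backs; the gripper's body (76 mm by 85 mm) begins 54 mm behind the grasp point. The pads swing forward as they close: fully open they stand 13 mm farther back than shut.
Start: joints at [-1.353, 0.181, 1.607, -0, 1.354, -0.206], TCP at [236.473, -524.139, 198.688] pointing down, gripper open.
Joint ranges: [-2.99, 2.99], [-0.89, 2.07], [0.3, 2.58], [-1.14, 4.28], [0, 2.63], [-3.12, 3.12]. Speed limits (rad/s): [2.57, 2.57, 3.01, 3.14, 3.14, 3.14].

INTERFACE

Orientations are given as a rotation vector (axis times angle).
In Python, from rig import telemetry, viewer, workorder gives the robot as it stands.
- The arm moves only by the tool jog_arm, never from a script. Its argument "series" is a list of rows, each a list of 3 entries, a list of its own where there are three numbers: the shift along the world's x, y, z scaled (see below), then the turn, a rotation vector about the world's x, y, z scaled (see below), then the gripper's target within -1 to 1 (fully open at 1, half-way at 0, shut at -1). In form: [[[tx, ty, tz], [ax, ay, az], hand], ...]. A call has 1 to 5 rows; each row shifts and turns the pose as measured when the row begins; what a row does not reach is not made up. The controller multiplies each number of a shift by 0.05 m and each number of a turn by 0.08 rad. A row lasts 1/10 s, in which the tool goes at most 50 mm and 8.59 degrees, less where a joint would pass 70% of its speed; a pose out of reach is approached as far as the arm can. A call with a number of a shift or a turn outside -1 to 1 is refused whole. A call with a gripper value outside its range is refused whole. The fingers move at their own pace and stop on an object; the grip force is fixed at half the most. Time passes only in rows, so rows that do not move let the fingers close. It gives the time, the measured TCP pose, the force and the opening at its end, in the units of the state.
- telemetry.get_obs(): the state, without advancing time (a new reading comes with each control period).
- viewer.snapshot(name): name is "scene" or "top" or "wrist"; returns the picture (420x560x3 uint8, red, green, blue); there is no depth.
- viewer.calibration(name): a dict with "vfov" (degrees; the focal length in pixels is half the picture's height over the tangent of half this angle, whatever the lens; pixels are square), "cx", "cy" (the principal point, pixels), "R" (3x3) and "t" (3): a world point X has camera coordinates R X + t; the wrist camera has in their place "mount" (4x4, takes a point from camera to tool coordinates, whose origin is the TCP and whose axes are the tool frame's). Camera axes: x right, y down, z forward; pixel columns grow to the right and rows downward; lengths in mm; the calibration is good to about 2 mm. A picture is of the moment at which its call begins: read the wrist's pose just before it. calibration takes no time and is no camera call.
- workorder.hand_in(): hands the job in, once; it reports no verdict.
Trained networks look in the newest picture that a camera, given by its name, has taken for a name from the list of things; names that differ only in an ending like _2 or _b are one class to them, and where a whole thing is asked for, a point or a joint stands for the part that bears it (a point fixed in the world has none). Each returns a list of dicts, best first, with "p" (0 to 1); they miss things now and then, are a little off and sometimes report something else, mostly with a low value. They report only what shows in the picture. A call takes as long as a camera call.
- viewer.find_in(camera, thing): "rect" ([centre column, centre row, width, height] in pixels, round what is visible of it).
The state is a dict: "clock": time; "q": joint angles; "qvel": joint speeds; "joint_torque": joint torques, N m; "position": TCP position; "orientation": TCP orientation; "wrist_force": force on the tool from outside, world axes, zero at the start; "moment": the same for the moment, N m; "grip_width": finger opening in mm.
Only numpy, scipy, OpenCV 4.12 (cv2) and the standard library are available. Lean on these libraries where they do the work, as an engineer would, in place of code of your own. Each camera call takes 0.05 s, during which the arm holds its last target.

## Working session

There is one attempt and no reset: what is moved stays moved. The work goes in short steps, Python scripts to look and compute and a tool call to move; the robot and the scene stay as the last step left them, time stands still between calls to the robot, and variables do not carry over. Pictures are saved under pics/ and viewed, and the job is handed in when it is done.

Besides the shell and the picture viewer there is one more tool, called after ">>>" in YAML: its name, and indented under it one key for each argument. jog_arm: Moves the arm, as the interface text tells. Shifts and turns lie within -1 to 1; 1 stands for 0.05 m of shift or 0.08 rad of turn. Its arguments: {"type":"object","properties":{"series":{"type":"array","items":{"type":"array"}}},"required":["series"]}

```bash
mkdir -p pics; ls; cat > h.py <<'E'
import numpy as np, cv2
from rig import telemetry, viewer, workorder
def snap(c,n):
    im=viewer.snapshot(c); cv2.imwrite(f'pics/{n}.png',cv2.cvtColor(im,cv2.COLOR_RGB2BGR)); return im
E
python3 - <<'E'
from h import *
print(telemetry.get_obs())
for c in ['scene','top','wrist']:
    snap(c,c+'0'); print(c,viewer.calibration(c))
E
```

```text
pics
{'clock': 0.0, 'q': array([-1.35330498e+00,  1.81565642e-01,  1.60796536e+00, -1.08559329e-05,
        1.35376867e+00, -2.06328864e-01]), 'qvel': array([-3.30335771e-04,  1.44508686e-04, -1.70130429e-03, -5.77745002e-04,
        4.32427629e-05,  2.71465981e-05]), 'joint_torque': array([-9.84770813e-04, -4.44880879e+01, -3.51337516e+01, -3.62431147e-04,
        9.00631916e-03,  1.60565475e-05]), 'position': array([ 236.33606152, -523.55060792,  197.79095788]), 'orientation': array([-2.63798011e+00,  1.70386878e+00,  1.91754890e-03]), 'wrist_force': array([-0.09397824,  0.02550416, -0.62524025]), 'moment': array([-0.0339795,  0.012545 ,  0.0246902]), 'grip_width': 85.28095051618583}
scene {'vfov': 57.75274106894428, 'cx': 278.94710936100756, 'cy': 208.5143559965059, 'R': array([[ 0.64678092,  0.76261205,  0.00986417],
       [ 0.5902583 , -0.49233131, -0.63969135],
       [-0.48297989,  0.41956257, -0.76856859]]), 't': array([-340.41021679, -201.57638621, 1319.83705483])}
top {'vfov': 56.91528814085641, 'cx': 281.100323516362, 'cy': 208.9254705132563, 'R': array([[-0.0092323 , -0.99984783, -0.01480166],
       [-0.99169527,  0.01105391, -0.12813395],
       [ 0.12827807,  0.01349576, -0.99164641]]), 't': array([  30.36609091,  499.5575566 , 1069.85192556])}
wrist {'vfov': 61.3294819329374, 'cx': 283.1378507462544, 'cy': 204.43900162649675, 'mount': array([[ 9.99999505e-01,  7.32025843e-04,  6.73873078e-04,
         8.93468332e-01],
       [-8.98411316e-04,  9.55379556e-01,  2.95379580e-01,
        -7.51223638e+01],
       [-4.27579076e-04, -2.95380039e-01,  9.55379741e-01,
        -1.75571538e+02],
       [ 0.00000000e+00,  0.00000000e+00,  0.00000000e+00,
         1.00000000e+00]])}
```

View pics/scene0.png

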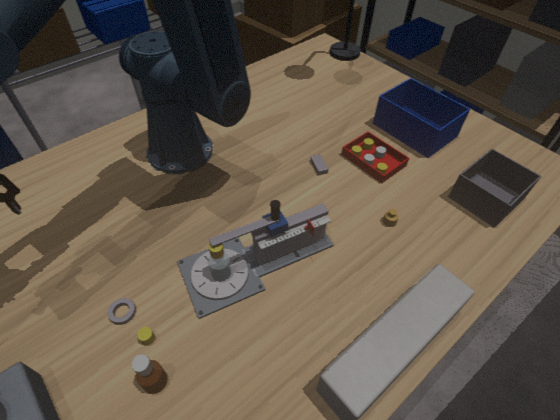

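View pics/top0.png

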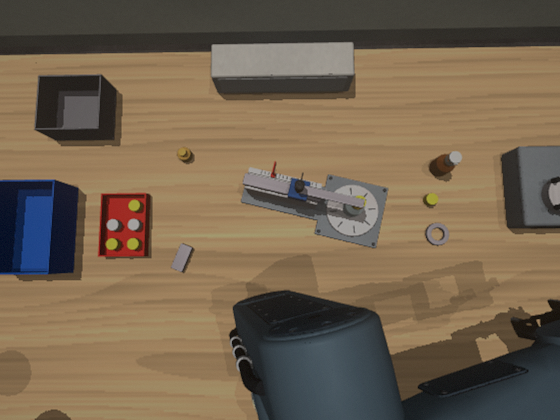

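View pics/wrist0.png

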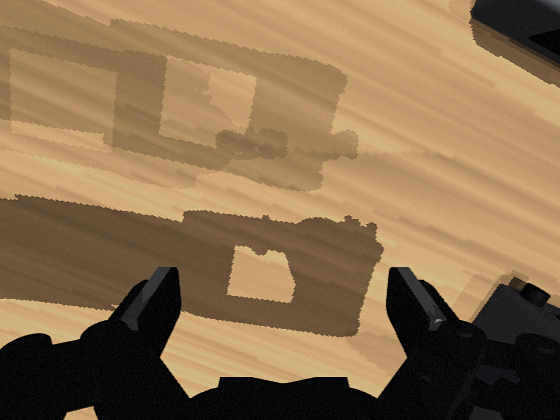

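The scene view shows the station with the turntable at about (220,272), the black post at (275,210) and the red flag at (310,226). The top view shows the turntable at (352,210), the post at (299,187) and the flag at (274,170). I'll zoom in on both.

```bash
python3 - <<'E'
from h import *
a=cv2.imread('pics/scene0.png')[185:325,165:345]; b=cv2.imread('pics/top0.png')[150:260,230:400]
cv2.imwrite('pics/sc_z.png',cv2.resize(a,None,fx=4.2,fy=4.2,interpolation=cv2.INTER_CUBIC))
cv2.imwrite('pics/top_z.png',cv2.resize(b,None,fx=4.5,fy=4.5,interpolation=cv2.INTER_CUBIC))
for c in ['scene','top']:
    for t in ['gauge_grip','cap_center','flag_mark','pointer','bottle','station']:
        print(c,t,[(np.round(d['rect'],1).tolist(),round(d['p'],2)) for d in viewer.find_in(c,t)[:3]])
E
```

```text
scene gauge_grip [([248.2, 223.8, 79.9, 47.9], 0.73)]
scene cap_center [([222.2, 264.1, 23.4, 35.9], 0.76), ([308.6, 228.1, 5.3, 10.7], 0.41)]
scene flag_mark [([309.9, 229.4, 3.9, 7.7], 0.45), ([375.5, 155.9, 72.6, 54.4], 0.44), ([219.7, 264.5, 27.2, 33.4], 0.39)]
scene pointer [([250.1, 222.9, 79.3, 48.1], 0.81)]
scene bottle [([319.5, 164.2, 17.0, 19.5], 0.69), ([220.8, 263.6, 28.3, 36.5], 0.55)]
scene station [([254.6, 260.4, 157.1, 115.2], 0.63)]
top gauge_grip []
top cap_center [([355.2, 207.2, 27.7, 20.0], 0.47)]
top flag_mark [([276.9, 174.5, 3.5, 6.4], 0.42)]
top pointer [([327.4, 193.8, 76.5, 29.4], 0.9), ([432.0, 198.6, 14.3, 11.4], 0.19)]
top bottle [([355.9, 207.3, 21.5, 23.2], 0.56)]
top station [([316.1, 205.9, 146.4, 83.3], 0.93)]
```

View pics/sc_z.png

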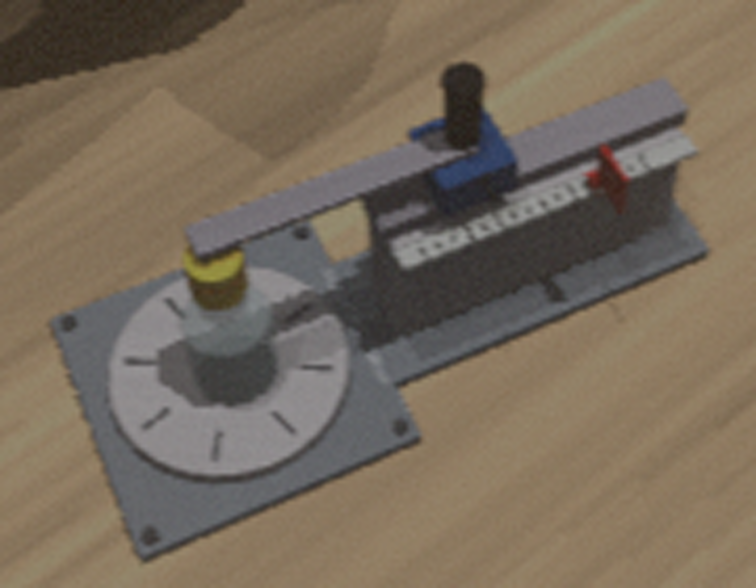

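View pics/top_z.png

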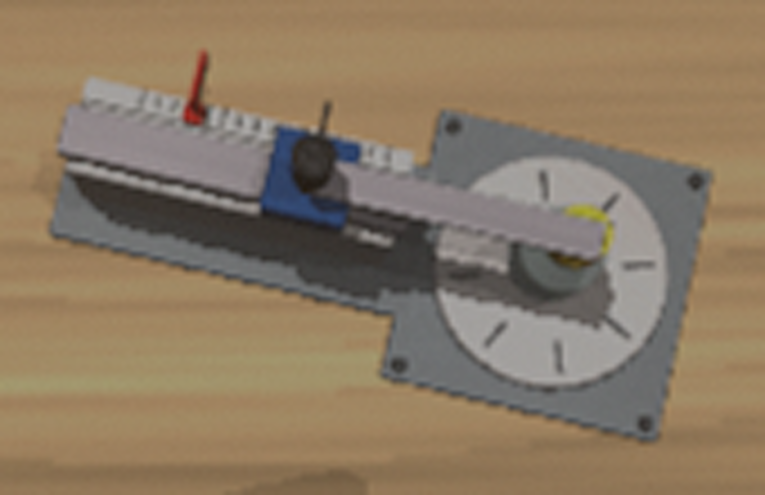

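```bash
cat >> h.py <<'E'
from scipy.spatial.transform import Rotation as Rn
from scipy.optimize import least_squares
def cam(c,obs=None):
    k=viewer.calibration(c); f=210/np.tan(np.radians(k['vfov']/2))
    if c=='wrist':
        T=np.eye(4);T[:3,:3]=Rn.from_rotvec(obs['orientation']).as_matrix();T[:3,3]=obs['position']
        M=np.linalg.inv(T@k['mount']);R,t=M[:3,:3],M[:3,3]
    else: R,t=k['R'],k['t']
    return f,k['cx'],k['cy'],np.array(R),np.array(t)
def proj(C,X):
    f,cx,cy,R,t=C; p=np.atleast_2d(X)@R.T+t
    return np.c_[f*p[:,0]/p[:,2]+cx,f*p[:,1]/p[:,2]+cy]
def tri(obs):  # list of (C,uv)
    r=least_squares(lambda X:np.concatenate([(proj(C,X)[0]-uv) for C,uv in obs]),[450,0,100]); return r.x,r.fun
def onz(C,uv,z):
    f,cx,cy,R,t=C; o=-R.T@t; d=R.T@np.array([(uv[0]-cx)/f,(uv[1]-cy)/f,1]); return o+d*(z-o[2])/d[2]
E
python3 - <<'E'
from h import *
S,T=cam('scene'),cam('top')
s=lambda u,v:np.array([165+u/4.2,185+v/4.2]); t=lambda u,v:np.array([230+u/4.5,150+v/4.5])
for n,a,b in [('tt',s(230,370),t(552,272)),('posttop',s(463,77),t(315,158)),('flagtop',s(606,150),t(199,80)),('flagend+x',s(625,180),t(205,52))]:
    print(n,*[np.round(v,1) for v in tri([(S,a),(T,b)])])
for n,b,z in [('c1',t(440,110),10),('c2',t(712,170),10),('c3',t(657,440),10),('c4',t(383,377),10),('tt',t(552,272),22),('far',t(50,232),10),('post',t(315,158),212)]: print(n,onz(T,b,z).round(1))
for n,b,z in [('tt',s(230,370),22),('post',s(463,77),212),('far',s(707,248),10)]: print('S',n,onz(S,b,z).round(1))
E
```

```text
tt [ 496.1 -178.7   17. ] [-0.6  0.  -0.5 -0.3]
posttop [534.  -22.  213.3] [-0.4  0.1 -0.4 -0.3]
flagtop [591.2  40.4 152.4] [-0.1  0.  -0.  -0. ]
flagend+x [610.   37.7 144.6] [-0.3  0.1 -0.3 -0.2]
c1 [ 603.1 -112.2   10. ]
c2 [ 561.3 -286.9   10. ]
c3 [ 387.9 -244.4   10. ]
c4 [429.6 -71.6  10. ]
tt [ 494.5 -179.4   22. ]
far [525.7 141.9  10. ]
post [533.6 -23.  212. ]
S tt [ 499.7 -178.8   22. ]
S post [533.7 -20.4 212. ]
S far [620.  119.5  10. ]
```

>>> jog_arm:
  series:
    - [[0.4,0.8,0.4],[0,0,1],1]
    - [[0.5,0.8,0.3],[0,0,1],1]
    - [[0.5,0.8,0.3],[0,0,1],1]
    - [[0.5,0.8,0.3],[0,0,1],1]
    - [[0.5,0.8,0.3],[0,0,1],1]

```text
clock: 1.25
position: [354.2, -321.8, 276.6]
orientation: [-2.925, 1.14, 0.008]
wrist_force: [1.0, -0.7, 0.2]
grip_width: 85.8
```

>>> jog_arm:
  series:
    - [[0.6,0.8,0.1],[0,0,1],1]
    - [[0.6,0.8,0.1],[0,0,1],1]
    - [[0.6,0.8,0.1],[0,0,1],1]
    - [[0.6,0.8,0.0],[0,0,1],1]
    - [[0.6,0.8,0.0],[0,0,1],1]

```text
clock: 1.75
position: [503.4, -122.0, 296.6]
orientation: [3.097, -0.512, 0.007]
wrist_force: [0.3, -0.9, 0.2]
grip_width: 85.4
```

>>> jog_arm:
  series:
    - [[0.2,0.5,0],[0,0,0.6],1]
    - [[0.1,0.5,0],[0,0,0.6],1]
    - [[0,0,0],[0,0,0],1]

```text
clock: 2.05
position: [521.6, -64.3, 296.9]
orientation: [3.123, -0.341, 0.01]
wrist_force: [0.1, -1.1, 0.4]
grip_width: 85.5
```

```bash
python3 - <<'E'
from h import *
o=telemetry.get_obs(); print(o['position'],o['orientation'],o['clock'],np.degrees(2*np.arctan2(o['orientation'][1],o['orientation'][0])))
np.savez('o1.npz',position=o['position'],orientation=o['orientation'])
im=snap('wrist','w1')
E
```

```text
[521.57683791 -64.28279151 296.9409367 ] [ 3.12251905 -0.34084017  0.01009138] 2.05 -12.458974058846866
```

View pics/w1.png

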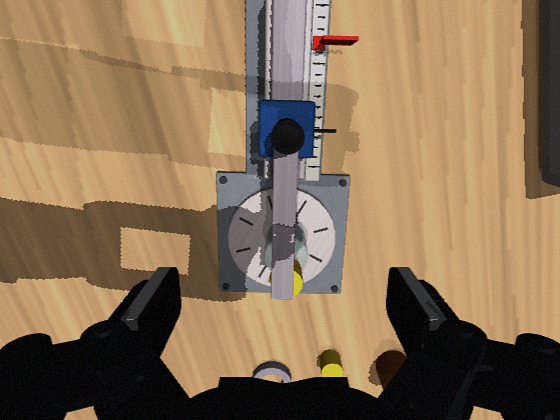

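The wrist view shows the post at (288,135), the pointer tip at (336,131), the flag's top edge from (320,42) to (358,40) and the turntable centre at about (283,238). I'll take a second wrist view over the post.

>>> jog_arm:
  series:
    - [[0.2,0.7,-0.2],[0,0,-0.2],1]
    - [[0.0,0.2,0],[0,0,0],1]
    - [[0,0,0],[0,0,0],1]

```text
clock: 2.4
position: [531.4, -22.9, 287.0]
orientation: [3.115, -0.378, 0.011]
wrist_force: [-1.2, -0.9, 0.6]
grip_width: 85.5
```

```bash
python3 - <<'E'
from h import *
o=telemetry.get_obs(); print(o['position'],o['orientation'],o['clock'],np.degrees(2*np.arctan2(o['orientation'][1],o['orientation'][0])))
np.savez('o2.npz',position=o['position'],orientation=o['orientation'])
im=snap('wrist','w2')
a=cv2.imread('pics/w1.png')[20:160,230:370];b=cv2.imread('pics/w2.png')[0:300,200:400]
cv2.imwrite('pics/w1z.png',cv2.resize(a,None,fx=4,fy=4,interpolation=cv2.INTER_CUBIC))
cv2.imwrite('pics/w2z.png',cv2.resize(b,None,fx=2,fy=2,interpolation=cv2.INTER_CUBIC))
E
```

```text
[531.41254961 -22.87428528 286.95316682] [ 3.11512473 -0.37750148  0.01098631] 2.4 -13.81921318235049
```

View pics/w1z.png

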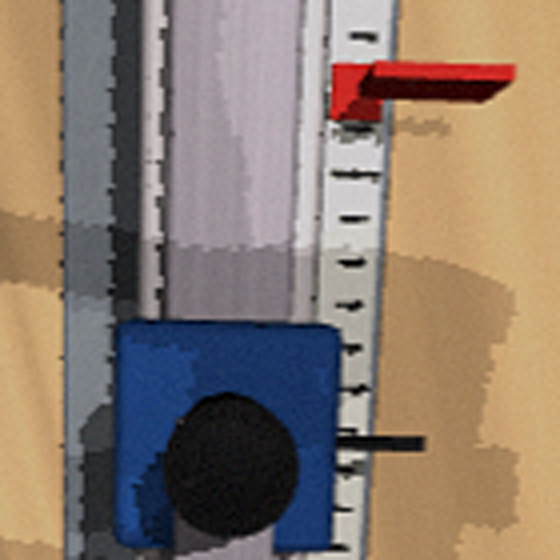

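View pics/w2z.png

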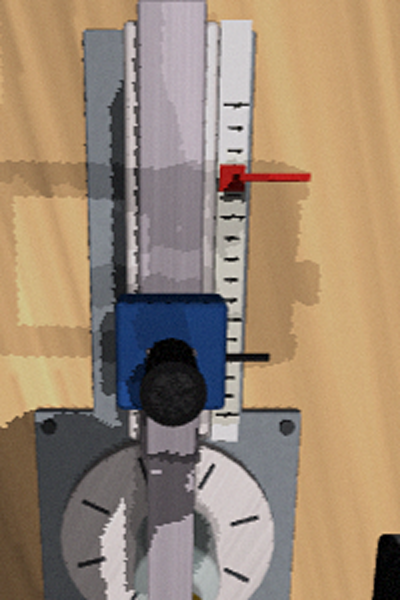

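```bash
python3 - <<'E'
from h import *
o1,o2=np.load('o1.npz'),np.load('o2.npz'); A,B=cam('wrist',o1),cam('wrist',o2);S,T=cam('scene'),cam('top')
ps=np.array([463/4.2+165,77/4.2+185]);pt=np.array([230+315/4.5,150+158/4.5])
yw=np.radians(-13.4); ax=np.array([np.cos(yw),np.sin(yw),0]); ay=np.array([-np.sin(yw),np.cos(yw),0]); c=np.array([496,-179,0])
D={'post':[(A,(287.5,136.2)),(B,(286.5,196.5))],'post_all':[(A,(287.5,136.2)),(B,(286.5,196.5)),(S,ps),(T,pt)],
'ptr':[(A,(336.2,130.8)),(B,(335,178.5))],'flagmid':[(A,(340.5,38.3)),(B,(337.5,88.7))],'flagtip':[(A,(358.5,38.2)),(B,(355,88.5))]}
for n,l in D.items():
    x,f=tri(l); print(n,x.round(1),'station',((x-c)@ax).round(1),((x-c)@ay).round(1),f.round(1))
for C,uv,z in [(A,(287.5,136.2),212),(B,(286.5,196.5),212),(A,(336.2,130.8),142),(B,(335,178.5),142),(A,(340.5,38.3),150),(B,(337.5,88.7),150)]:
    x=onz(C,uv,z);print(x.round(1),((x-c)@ax).round(1),((x-c)@ay).round(1))
# corners from wrist w1 of plate: holes
for uv in [(224,180),(343,183),(335,288),(226,286)]: print('hole',onz(A,uv,10).round(1))
E
```

```text
post [535.6 -20.2 214.5] station 1.7 163.7 [ 0.1  0.  -0.1 -0. ]
post_all [535.4 -20.7 212.5] station 1.6 163.1 [-0.1  0.4 -0.2 -0.1  0.4  0.3 -1.  -0.8]
ptr [578.5 -31.7 153.3] station 46.1 162.4 [ 0.1  0.  -0.1 -0. ]
flagmid [596.9  42.6 142.7] station 46.8 238.9 [ 0.3  0.  -0.3 -0. ]
flagtip [611.2  39.2 145. ] station 61.5 238.9 [ 0.1  0.  -0.1 -0. ]
[535.5 -20.4 212. ] 1.7 163.4
[535.5 -20.9 212. ] 1.8 162.9
[579.9 -33.1 142. ] 47.8 161.3
[579.6 -34.7 142. ] 47.9 159.7
[595.4  41.9 150. ] 45.5 237.9
[596.   42.7 150. ] 45.9 238.8
hole [439.4 -81.3  10. ]
hole [ 594.2 -119.8   10. ]
hole [ 556.2 -274.6   10. ]
hole [ 400.2 -236.2   10. ]
```

>>> jog_arm:
  series:
    - [[0.08,0.05,-0.6],[0,0,0],1]
    - [[0,0,-0.7],[0,0,0],1]
    - [[0,0,-0.6],[0,0,0],1]
    - [[0,0,-0.3],[0,0,0],1]
    - [[0,0,0],[0,0,0],1]

```text
clock: 2.95
position: [535.8, -29.3, 176.5]
orientation: [3.109, -0.39, 0.021]
wrist_force: [0.1, 0.4, 1.0]
grip_width: 85.6
```

```bash
cat >> h.py <<'E'
def turn(yaw=-13.8):
    o=telemetry.get_obs(); h=np.radians(yaw/2); Rd=Rn.from_rotvec([np.pi*np.cos(h),np.pi*np.sin(h),0])
    return o,((Rd*Rn.from_rotvec(o['orientation']).inv()).as_rotvec()/0.08).round(2)
E
python3 - <<'E'
from h import *
o,t=turn(); print(o['position'],t)
snap('wrist','w3')
E
```

```text
[535.78266232 -29.26132336 176.53495994] [0.12 0.15 0.11]
```

View pics/w3.png

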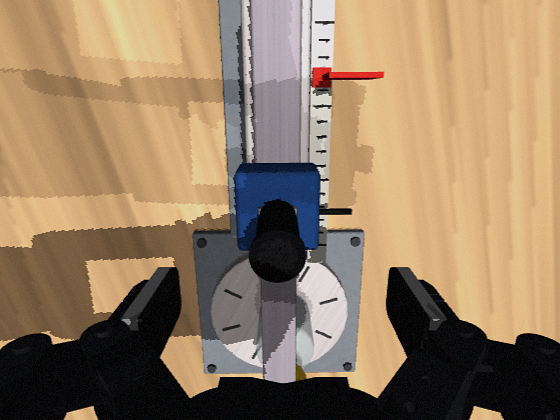

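The post's top is at (277,257), between the open fingers and a few mm towards +y of the pads. I'll centre on it and close.

>>> jog_arm:
  series:
    - [[0,0.18,-0.15],[0.12,0.15,0.11],1]
    - [[0,0,0],[0,0,0],1]

```text
clock: 3.2
position: [537.7, -21.7, 172.2]
orientation: [-3.119, 0.379, -0.007]
wrist_force: [-0.6, -0.1, 0.6]
grip_width: 85.3
```

```bash
python3 - <<'E'
from h import *
o,t=turn(); print(o['position'],t)
snap('wrist','w4')
E
```

```text
[537.72564922 -21.6917012  172.20136368] [0.01 0.05 0.02]
```

View pics/w4.png

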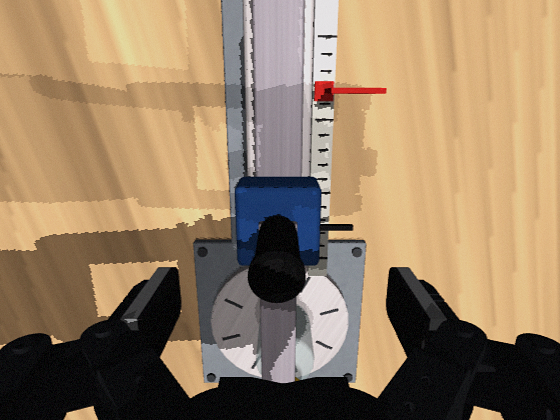

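The post's top is now at (277,275), centred between the pads. I'll close the gripper.

>>> jog_arm:
  series:
    - [[-0.04,0.03,-0.06],[0,0,0],-1]
    - [[0,0,0],[0,0,0],-1]
    - [[0,0,0],[0,0,0],-1]
    - [[0,0,0],[0,0,0],-1]
    - [[0,0,0],[0,0,0],-1]

```text
clock: 3.75
position: [535.3, -20.1, 172.7]
orientation: [3.118, -0.377, 0.007]
wrist_force: [-11.5, 1.5, 7.8]
grip_width: 18.5
```

>>> jog_arm:
  series:
    - [[0,0,0],[0,0,0],-1]
    - [[0,0,0],[0,0,0],-1]

```text
clock: 3.95
position: [535.0, -20.0, 172.8]
orientation: [3.117, -0.377, 0.007]
wrist_force: [1.5, -0.2, -1.6]
grip_width: 18.3
```

```bash
python3 - <<'E'
from h import *
o,t=turn(); print(o['position'],t,o['wrist_force'],o['grip_width'])
snap('wrist','w5')
E
```

```text
[535.03364895 -20.04132537 172.82253526] [ 0.03  0.05 -0.  ] [ 1.54796156 -0.20537248 -1.60096882] 18.25265032922142
```

View pics/w5.png

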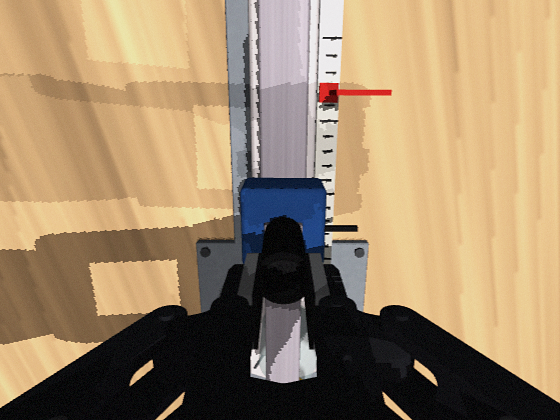

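The pads hold the post at (284,265), with the pointer at (357,228) and the flag's top edge at row 92. I'll start the pull.

>>> jog_arm:
  series:
    - [[0.03,0.12,0],[0,0,0],-1]
    - [[0.06,0.22,0],[0,0,0],-1]
    - [[0.06,0.22,0],[0,0,0],-1]
    - [[0.05,0.2,0],[0,0,0],-1]
    - [[0,0,0],[0,0,0],-1]

```text
clock: 4.5
position: [544.0, 16.2, 172.8]
orientation: [3.11, -0.379, 0.001]
wrist_force: [1.2, 2.4, 1.7]
grip_width: 18.5
```

```bash
python3 - <<'E'
from h import *
o,t=turn(); print(o['position'],t,o['wrist_force'],o['grip_width'])
snap('wrist','w6')
E
```

```text
[544.04014684  16.18429573 172.82336292] [ 0.11 -0.    0.02] [1.20269073 2.40306241 1.73739548] 18.476157301099594
```

View pics/w6.png

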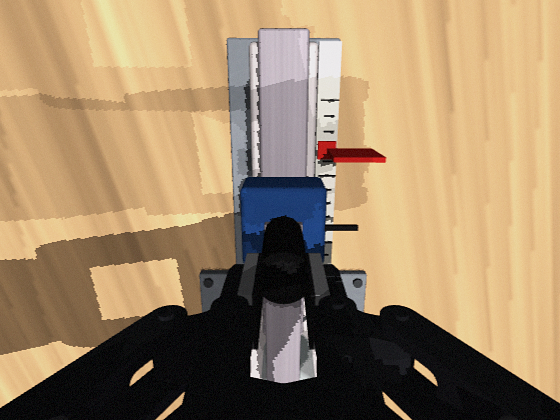

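```bash
python3 - <<'E'
import cv2
a=cv2.imread('pics/w5.png')[70:250,310:400];b=cv2.imread('pics/w6.png')[130:240,310:400]
cv2.imwrite('pics/w5z.png',cv2.resize(a,None,fx=3.3,fy=3.3,interpolation=cv2.INTER_CUBIC))
cv2.imwrite('pics/w6z.png',cv2.resize(b,None,fx=5,fy=5,interpolation=cv2.INTER_CUBIC))
E
```

```text
(no output)
```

View pics/w5z.png

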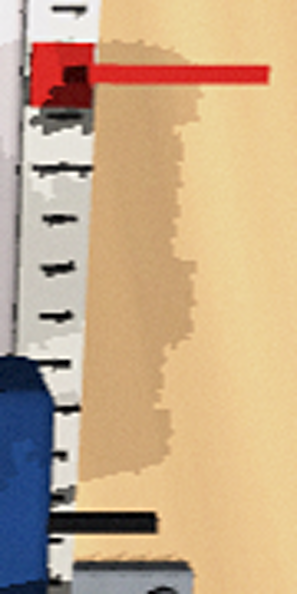

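View pics/w6z.png

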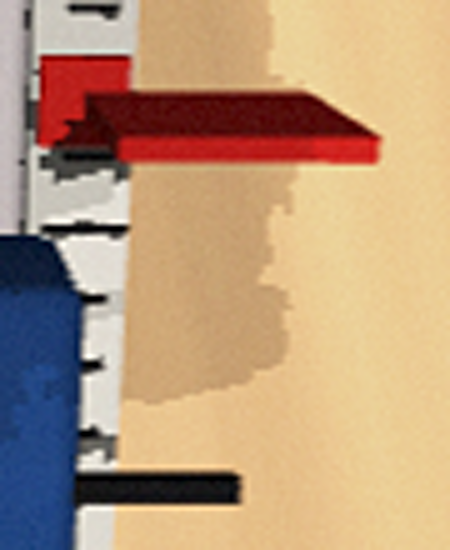

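```bash
python3 - <<'E'
from h import *
mk=lambda p,r:dict(position=np.array(p),orientation=np.array(r))
o6=telemetry.get_obs()
A,B=cam('wrist',np.load('o1.npz')),cam('wrist',np.load('o2.npz'))
E5=cam('wrist',mk([535.034,-20.041,172.82],[3.117,-.377,.007])); F=cam('wrist',o6)
yw=np.radians(-13.8); ax=np.array([np.cos(yw),np.sin(yw),0]); ay=np.array([-np.sin(yw),np.cos(yw),0]); c=np.array([497,-178.5,0])
fl=[(A,(340.5,38.3)),(B,(337.5,88.7)),(E5,(365,92.6)),(F,(359.8,159.8))]
pt=[(A,(336.2,130.8)),(B,(335,178.5)),(E5,(357.6,228.2))]
po=[(A,(287.5,136.2)),(B,(286.5,196.5))]
for n,l in [('f',fl),('f',fl[2:]),('p',pt),('p',[pt[0],pt[2]]),('post',po)]:
    x,f=tri(l); print(n,x.round(1),((x-c)@ax).round(1),((x-c)@ay).round(1),f.round(1))
z=tri(pt)[0][2]; x=onz(F,(358,227.8),z); print('ptr now',x.round(1),((x-c)@ax).round(1),((x-c)@ay).round(1))
np.save('flag.npy',tri(fl)[0]); print(z)
E
```

```text
f [597.   42.6 144.2] 44.3 238.5 [ 0.6 -0.3  0.1 -0.1 -0.6  0.2  0.2  0. ]
f [596.9  42.7 145. ] 44.3 238.7 [-0.4 -0.   0.4  0. ]
p [578.5 -32.1 151.3] 44.2 161.6 [-0.2  0.2 -0.3 -0.1  0.3 -0. ]
p [578.4 -31.9 151.7] 44.0 161.8 [-0.3  0.1  0.2 -0. ]
post [535.6 -20.2 214.5] -0.3 163.0 [ 0.1  0.  -0.1 -0. ]
ptr now [587.4   4.3 151.3] 44.2 199.1
151.34514172287828
```

>>> jog_arm:
  series:
    - [[0.04,0.15,0],[0,0,0],-1]
    - [[0.06,0.22,0],[0.05,0,0],-1]
    - [[0.05,0.22,0],[0,0,0],-1]
    - [[0.03,0.15,0],[0,0,0],-1]
    - [[0,0,0],[0,0,0],-1]

```text
clock: 5.05
position: [552.4, 49.9, 172.8]
orientation: [3.106, -0.382, -0.003]
wrist_force: [-0.5, 2.7, 0.1]
grip_width: 18.1
```

```bash
python3 - <<'E'
from h import *
o,t=turn(); print(o['position'],t,o['wrist_force'],o['grip_width'])
np.savez('o7.npz',position=o['position'],orientation=o['orientation'])
snap('wrist','w7')
b=cv2.imread('pics/w7.png')[180:260,310:410]
cv2.imwrite('pics/w7z.png',cv2.resize(b,None,fx=6,fy=6,interpolation=cv2.INTER_CUBIC))
E
```

```text
[552.3960245   49.86640324 172.80784358] [ 0.14 -0.04  0.05] [-0.52957348  2.71313322  0.1284532 ] 18.110852097066395
```

View pics/w7z.png

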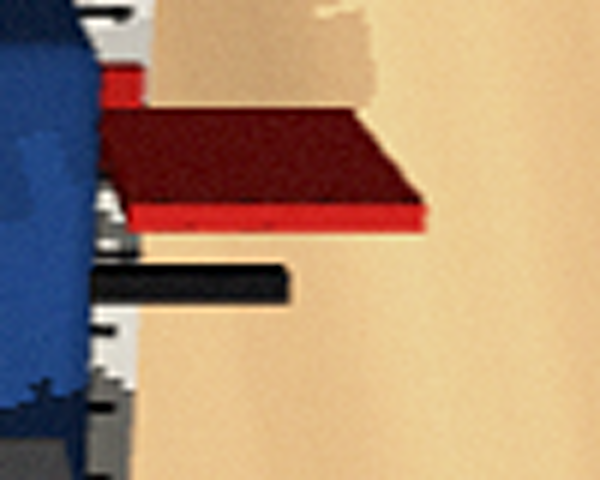

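View pics/w7.png

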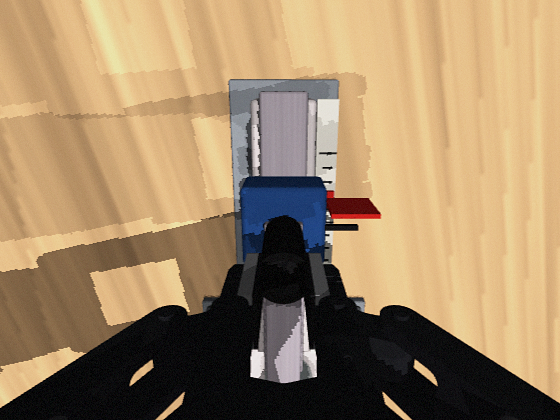

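```bash
python3 - <<'E'
from h import *
F=cam('wrist',np.load('o7.npz'));E5=cam('wrist',dict(position=np.array([535.034,-20.041,172.82]),orientation=np.array([3.117,-.377,.007])))
A,B=cam('wrist',np.load('o1.npz')),cam('wrist',np.load('o2.npz'))
G=cam('wrist',dict(position=np.array([544.04,16.184,172.82]),orientation=np.array([3.11,-.379,.001])))
yw=np.radians(-13.8); ax=np.array([np.cos(yw),np.sin(yw),0]); ay=np.array([-np.sin(yw),np.cos(yw),0]); c=np.array([497,-178.5,0])
fl=[(A,(340.5,38.3)),(B,(337.5,88.7)),(E5,(365,92.6)),(G,(359.8,159.8)),(F,(356,216.3))]
x,f=tri(fl); print(x,((x-c)@ay).round(1),f.round(1)); 
x,f=tri(fl[2:]); print(x,((x-c)@ay).round(1),f.round(1)); 
for z in (148,151.3,154):
    y=onz(F,(358,227.2),z); print(z,y.round(1),((y-c)@ay).round(1),((y-c)@ax).round(1))
for z in (142,144,146,148):
    y=onz(F,(356.3,216.3),z); print(z,y.round(1),((y-c)@ay).round(1),((y-c)@ax).round(1))
E
```

```text
[596.82720847  42.59409143 144.66021929] 238.5 [ 0.5 -0.4  0.  -0.1 -0.7  0.3  0.1  0.1  0.2 -0.1]
[596.79350058  42.76898386 145.29937388] 238.7 [-0.5 -0.1  0.2  0.1  0.3 -0. ]
148 [596.2  36.7 148. ] 232.7 45.0
151.3 [595.8  38.2 151.3] 234.0 44.2
154 [595.4  39.3 154. ] 235.0 43.6
142 [597.2  41.4 142. ] 237.5 44.8
144 [597.   42.2 144. ] 238.2 44.4
146 [596.7  43.1 146. ] 238.9 44.0
148 [596.4  43.9 148. ] 239.7 43.5
```

>>> jog_arm:
  series:
    - [[0.02,0.095,0],[0.05,0,0],-1]
    - [[0,0,0],[0,0,0],-1]
    - [[0,0,0],[0,0,0],-1]

```text
clock: 5.4
position: [553.4, 54.1, 172.9]
orientation: [3.111, -0.383, -0.003]
wrist_force: [-0.1, -1.2, 0.6]
grip_width: 17.9
```

```bash
python3 - <<'E'
from h import *
o,t=turn(); print(o['position'],t,o['wrist_force'],o['grip_width'])
np.savez('o8.npz',position=o['position'],orientation=o['orientation'])
snap('wrist','w8')
b=cv2.imread('pics/w8.png')[180:260,310:410]
cv2.imwrite('pics/w8z.png',cv2.resize(b,None,fx=6,fy=6,interpolation=cv2.INTER_CUBIC))
E
```

```text
[553.42159549  54.06746487 172.85337643] [ 0.09 -0.04  0.05] [-0.08151712 -1.17806129  0.55619265] 17.92602149385754
```

View pics/w8z.png

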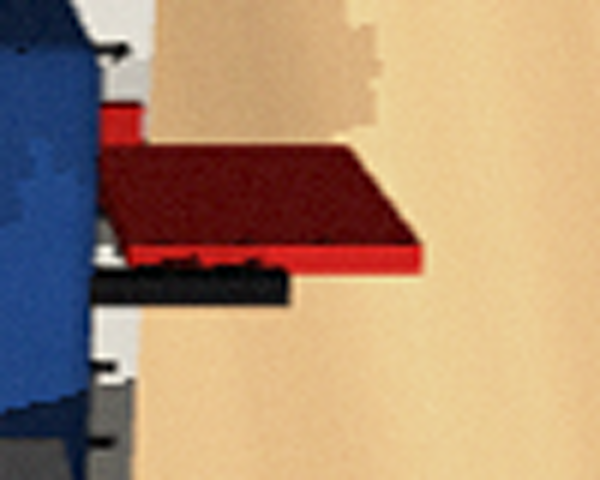

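>>> jog_arm:
  series:
    - [[0,0,0],[0,0,0],1]
    - [[0,0,0],[0,0,0],1]
    - [[0,0,0],[0,0,0],1]
    - [[0,0,0],[0,0,0],1]

```text
clock: 5.85
position: [553.5, 54.2, 172.8]
orientation: [3.111, -0.384, -0.003]
wrist_force: [0.3, -0.5, -0.4]
grip_width: 75.3
```

>>> jog_arm:
  series:
    - [[0,0,0.4],[0.05,0,0],1]
    - [[0,0,0.8],[0,0,0],1]
    - [[0,0,0.8],[0,0,0],1]
    - [[-0.2,-0.8,0.2],[0,0,0],1]
    - [[0,0,0],[0,0,0],1]

```text
clock: 6.35
position: [541.6, 13.9, 285.7]
orientation: [3.115, -0.381, -0.008]
wrist_force: [-1.2, -0.1, -0.0]
grip_width: 85.1
```

```bash
python3 - <<'E'
from h import *
o,t=turn(); print(o['position'],t,o['wrist_force'],o['grip_width'])
np.savez('o9.npz',position=o['position'],orientation=o['orientation'])
snap('wrist','w9')
E
```

```text
[541.58341914  13.92814175 285.74882609] [ 0.03 -0.07  0.04] [-1.15542452 -0.09587179 -0.04909251] 85.14198023912789
```

>>> jog_arm:
  series:
    - [[-0.2,-0.8,0.1],[0,0,0],1]
    - [[-0.2,-0.8,0.0],[0,0,0],1]
    - [[0,0,0],[0,0,0],1]

```text
clock: 6.7
position: [521.4, -63.6, 289.4]
orientation: [-3.119, 0.375, 0.009]
wrist_force: [-0.0, 0.0, -1.2]
grip_width: 85.2
```

```bash
python3 - <<'E'
from h import *
o,t=turn(); print(o['position'],t,o['wrist_force'],o['grip_width'])
np.savez('o10.npz',position=o['position'],orientation=o['orientation'])
snap('wrist','w10')
E
```

```text
[521.3527613  -63.61658374 289.44565844] [-0.01 -0.07 -0.02] [-0.04650597  0.04275253 -1.15551467] 85.18818480661976
```

View pics/w9.png

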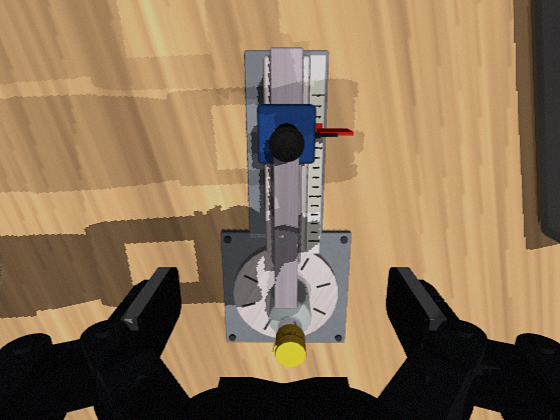

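View pics/w10.png

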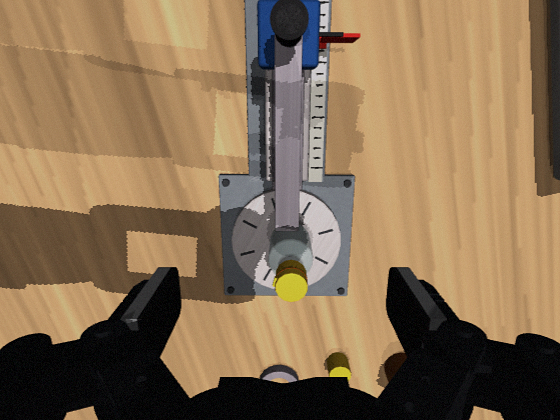

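```bash
python3 - <<'E'
import cv2,numpy as np
def z(n,r0,c0): return cv2.resize(cv2.imread(f'pics/{n}.png')[r0:r0+50,c0:c0+65],None,fx=6,fy=6,interpolation=cv2.INTER_CUBIC)
cv2.imwrite('pics/z910.png',np.hstack([z('w9',110,305),z('w10',15,305)]))
def z(n,r0,c0): return cv2.resize(cv2.imread(f'pics/{n}.png')[r0:r0+70,c0:c0+70],None,fx=5,fy=5,interpolation=cv2.INTER_CUBIC)
cv2.imwrite('pics/c910.png',np.hstack([z('w9',310,255),z('w10',245,255)]))
E
```

```text
(no output)
```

View pics/z910.png

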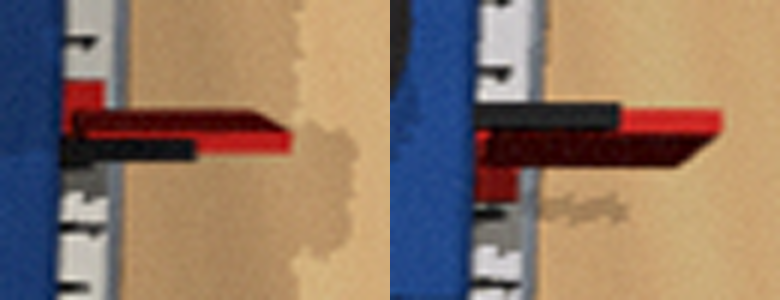

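View pics/c910.png

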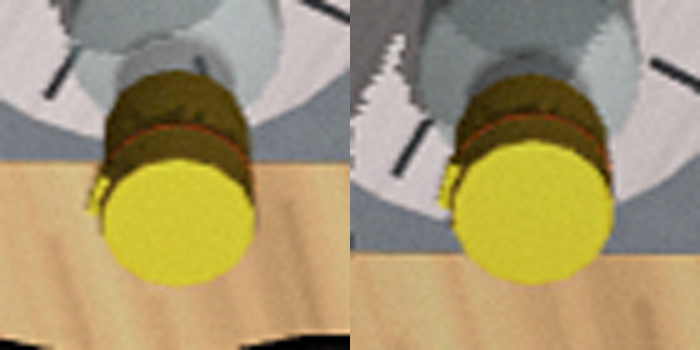

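```bash
cat > m.py <<'E'
from h import *
yw=np.radians(-13.8); ax=np.array([np.cos(yw),np.sin(yw),0]); ay=np.array([-np.sin(yw),np.cos(yw),0]); c=np.array([497,-178.5,0])
st=lambda x:(((x-c)@ax).round(1),((x-c)@ay).round(1))
E
python3 - <<'E'
from m import *
A,B=cam('wrist',np.load('o9.npz')),cam('wrist',np.load('o10.npz'))
px=lambda r0,c0,k,u,v:(c0+u/k,r0+v/k)
D={'flagtip':[(A,px(110,305,6,291,143)),(B,px(15,305,6,721-390,121))],
'ptrtip':[(A,px(110,305,6,196,150)),(B,px(15,305,6,620-390,116))],
'cap':[(A,(290.6,354.4)),(B,(291.4,287.4))]}
for n,l in D.items():
    x,f=tri(l);print(n,x.round(1),st(x),f.round(1))
    for C,uv in l:
        z={'flagtip':145,'ptrtip':151,'cap':146}[n]; y=onz(C,uv,z); print('  at',z,y.round(1),st(y))
print([ (-C[3].T@C[4]).round(0) for C in (A,B)])
for uv in [(228,239),(344,239),(338,338),(232,338)]: y=onz(A,uv,10); print('hole',y.round(1),st(y))
for uv in [(226,183),(348,183),(341,290),(230,290)]: y=onz(B,uv,10); print('hole',y.round(1),st(y))
E
```

```text
flagtip [611.2  39.3 146.1] (np.float64(58.9), np.float64(238.7)) [-0.1 -0.   0.1  0. ]
  at 145 [611.4  39.1 145. ] (np.float64(59.2), np.float64(238.6))
  at 145 [611.3  39.4 145. ] (np.float64(59.1), np.float64(238.9))
ptrtip [596.8  42.5 152.2] (np.float64(44.2), np.float64(238.4)) [-0.1 -0.   0.1  0. ]
  at 151 [597.   42.3 151. ] (np.float64(44.4), np.float64(238.3))
  at 151 [596.9  42.6 151. ] (np.float64(44.3), np.float64(238.6))
cap [ 502.7 -175.1  145.7] (np.float64(4.7), np.float64(4.7)) [-0.2 -0.   0.1  0. ]
  at 146 [ 502.9 -174.9  146. ] (np.float64(4.9), np.float64(4.9))
  at 146 [ 502.6 -174.9  146. ] (np.float64(4.6), np.float64(4.8))
[array([561.,  87., 461.]), array([540.,   9., 465.])]
hole [439.2 -80.6  10. ] (np.float64(-79.5), np.float64(81.3))
hole [ 594.3 -118.7   10. ] (np.float64(80.2), np.float64(81.3))
hole [ 554.6 -275.7   10. ] (np.float64(79.1), np.float64(-80.6))
hole [ 398.7 -237.6   10. ] (np.float64(-81.3), np.float64(-80.8))
hole [438.3 -81.4  10. ] (np.float64(-80.2), np.float64(80.3))
hole [ 594.8 -119.3   10. ] (np.float64(80.9), np.float64(80.9))
hole [ 555.6 -274.1   10. ] (np.float64(79.7), np.float64(-78.9))
hole [ 398.7 -236.4   10. ] (np.float64(-81.6), np.float64(-79.7))
```

The gauge is set: pointer at y 238.4, flag at 238.7. The cap top is at (502.7, -175, 146), with a thumb tab on its station −x side. I'll turn the jaws about 50° to keep the pads off the tab and clear of the blade.

>>> jog_arm:
  series:
    - [[-0.07,-0.45,0],[0,0,-1],1]
    - [[-0.07,-0.45,0],[0,0,-1],1]
    - [[-0.07,-0.45,0],[0,0,-1],1]
    - [[-0.07,-0.45,0],[0,0,-1],1]
    - [[-0.07,-0.4,0],[0,0,-1],1]

```text
clock: 7.25
position: [505.5, -165.2, 286.4]
orientation: [-2.971, 0.992, 0.013]
wrist_force: [-0.1, 0.1, 0.3]
grip_width: 85.7
```

>>> jog_arm:
  series:
    - [[0,0,0],[0,0,-1],1]
    - [[0,0,0],[0,0,-1],1]
    - [[0,0,0],[0,0,-1],1]
    - [[0,0,0],[0,0,-1],1]
    - [[0,0,0],[0,0,-1],1]

```text
clock: 7.75
position: [507.2, -159.6, 282.4]
orientation: [-2.698, 1.58, 0.019]
wrist_force: [-0.4, 1.0, -0.7]
grip_width: 85.5
```

```bash
python3 - <<'E'
from m import *
o,t=turn(-64); print(o['position'],t,o['q'])
np.savez('o11.npz',position=o['position'],orientation=o['orientation'])
snap('wrist','w11')
C=cam('wrist',o)
print(proj(C,[[502.7,-175,145.8],[502.7,-175,130]]),viewer.find_in('wrist','cap_center')[:2])
E
```

```text
[ 507.23713398 -159.61777967  282.44473463] [-0.24 -0.02 -0.72] [-0.53854356  0.03055856  1.60283246  0.01518362  1.52023162  0.52021576]
[[296.89322682 195.10330661]
 [296.56863067 190.75709897]] [{'rect': [293.4, 177.7, 50.7, 63.4], 'p': 0.8}]
```

View pics/w11.png

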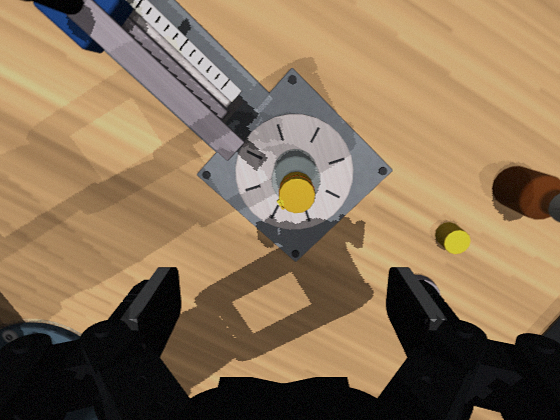

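The cap top is at (297,195), where I predicted it. The thumb tab at (281,203) is only about 40° off the jaw axis, so I'll turn a bit more and narrow the opening.

>>> jog_arm:
  series:
    - [[-0.04,-0.15,-0.2],[-0.1,0,-1],0.5]
    - [[-0.03,-0.15,-0.3],[-0.1,0,-1],0.5]
    - [[-0.02,0,-0.4],[0,0,-1],0.5]
    - [[0,0,-0.4],[0,0,-0.6],0.5]
    - [[0,0,0],[0,0,0],0.5]

```text
clock: 8.35
position: [504.6, -169.9, 214.7]
orientation: [-2.462, 1.947, 0.004]
wrist_force: [-0.5, 0.4, -0.2]
grip_width: 64.0
```

```bash
python3 - <<'E'
from m import *
o,t=turn(-77); print(o['position'],t,o['grip_width'])
np.savez('o12.npz',position=o['position'],orientation=o['orientation'])
snap('wrist','w12')
C=cam('wrist',o)
print(proj(C,[[502.7,-175,145.8],[502.7,-175,130]]))
E
```

```text
[ 504.62309824 -169.85240048  214.70461474] [-0.05 -0.   -0.07] 64.0403508670294
[[288.29322657 208.20799904]
 [288.08220526 201.93614904]]
```

View pics/w12.png

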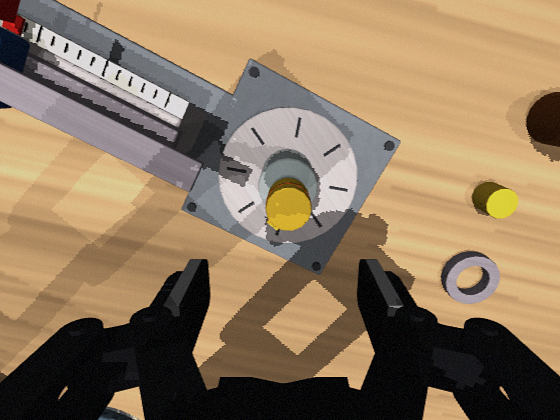

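>>> jog_arm:
  series:
    - [[-0.04,-0.1,-0.3],[0,0,0],0.5]
    - [[0,0,-0.5],[0,0,0],0.5]
    - [[0,0,-0.4],[0,0,0],0.5]
    - [[0,0,0],[0,0,0],0.5]

```text
clock: 8.8
position: [505.8, -176.3, 157.1]
orientation: [-2.471, 1.933, -0.011]
wrist_force: [-0.8, -0.6, 0.6]
grip_width: 64.2
```

```bash
python3 - <<'E'
from m import *
o,t=turn(-77); print(o['position'],t,o['grip_width'],o['wrist_force'])
np.savez('o13.npz',position=o['position'],orientation=o['orientation'])
snap('wrist','w13')
C=cam('wrist',o)
print(proj(C,[[502.7,-175,145.8],[502.7,-175,130]]))
E
```

```text
[ 505.84792896 -176.31675216  157.06857549] [ 0.01  0.1  -0.2 ] 64.17463783576554 [-0.79074581 -0.59299366  0.62658609]
[[277.60123389 238.64139961]
 [277.91137461 228.81258651]]
```

View pics/w13.png

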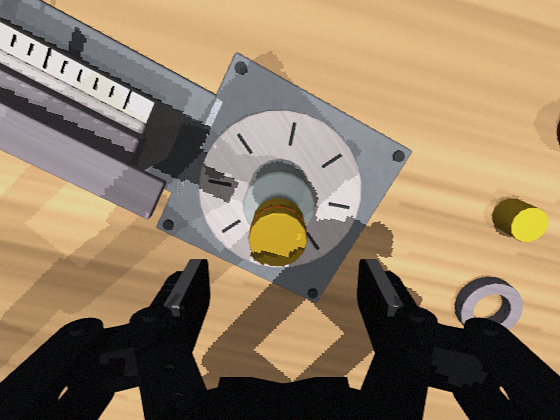

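>>> jog_arm:
  series:
    - [[-0.06,0.04,-0.3],[0,0.1,-0.2],0.5]
    - [[-0.02,0.02,-0.4],[0,0,0],0.5]
    - [[0,0,-0.2],[0,0,0],0.5]
    - [[0,0,0],[0,0,0],0.5]

```text
clock: 9.25
position: [504.8, -175.2, 115.0]
orientation: [2.458, -1.956, 0.014]
wrist_force: [-0.0, 0.4, -0.0]
grip_width: 63.4
```

```bash
python3 - <<'E'
from m import *
o,t=turn(-77); print(o['position'],t,o['grip_width'],o['wrist_force'])
np.savez('o14.npz',position=o['position'],orientation=o['orientation'])
snap('wrist','w14')
C=cam('wrist',o)
print(proj(C,[[502.7,-175,145.8],[502.7,-175,130]]))
E
```

```text
[ 504.81557113 -175.19144606  115.00865057] [0.07 0.09 0.01] 63.44890187659162 [-0.04543055  0.40534745 -0.02700366]
[[279.81364538 272.53763789]
 [279.85796757 257.4781584 ]]
```

View pics/w14.png

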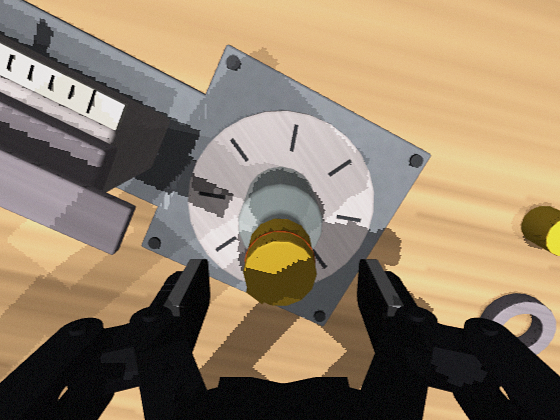

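>>> jog_arm:
  series:
    - [[-0.04,0,-0.06],[0.07,0.09,0],0.2]
    - [[0,0,0],[0,0,0],0.0]
    - [[0,0,0],[0,0,0],-0.05]
    - [[0,0,0],[0,0,0],-0.1]

```text
clock: 9.7
position: [504.7, -176.5, 115.1]
orientation: [-2.458, 1.957, -0.006]
wrist_force: [0.2, -0.4, 0.6]
grip_width: 38.1
```

```bash
python3 - <<'E'
from m import *
o,t=turn(-77); print(o['position'],t,o['grip_width'],o['wrist_force'])
snap('wrist','w15')
C=cam('wrist',o)
print(proj(C,[[502.7,-175,145.8],[502.7,-175,130]]))
E
```

```text
[ 504.69807994 -176.50125739  115.09770599] [0.03 0.04 0.01] 38.146713614577926 [ 0.16543401 -0.41197542  0.61366129]
[[276.79284231 271.78815807]
 [277.22480838 256.71396876]]
```

View pics/w15.png

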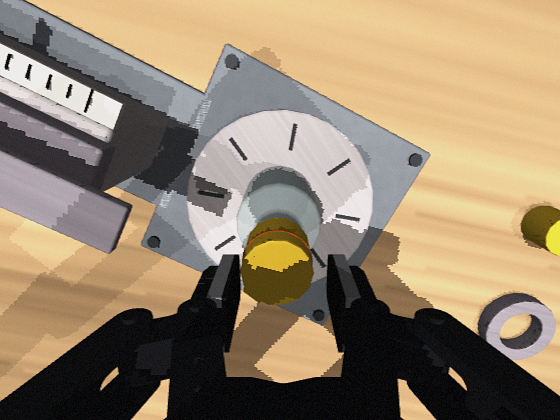

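>>> jog_arm:
  series:
    - [[-0.07,0.05,-0.1],[0,0,0],-0.1]
    - [[0,0,0],[0,0,0],-0.1]

```text
clock: 9.95
position: [501.1, -173.9, 110.1]
orientation: [-2.458, 1.956, -0.008]
wrist_force: [-0.5, -0.0, -1.4]
grip_width: 38.2
```

>>> jog_arm:
  series:
    - [[0.02,-0.01,0.02],[0,0,0],-0.15]
    - [[0,0,0],[0,0,0],-0.25]
    - [[0,0,0],[0,0,0],-0.6]
    - [[0,0,0],[0,0,0],-1]
    - [[0,0,0],[0,0,0],-1]

```text
clock: 10.45
position: [510.4, -179.0, 121.7]
orientation: [-2.456, 1.954, -0.04]
wrist_force: [-0.4, 0.2, -0.2]
grip_width: 0.3
```

```bash
python3 - <<'E'
from m import *
o,t=turn(-77); print(o['position'],t,o['grip_width'],o['wrist_force'])
snap('wrist','w16')
E
```

```text
[ 510.35376861 -178.96426475  121.67979845] [0.17 0.27 0.  ] 0.2596358531063201 [-0.35492527  0.19180705 -0.24072226]
```

View pics/w16.png

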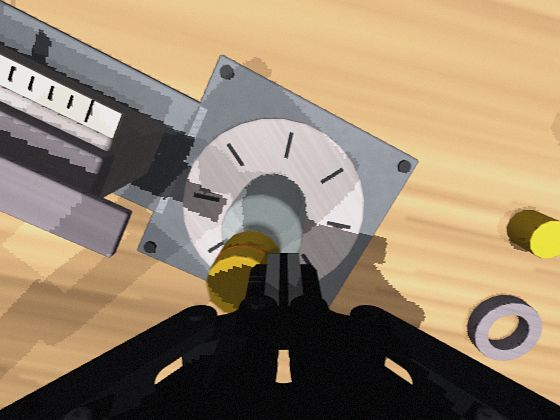

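```bash
python3 - <<'E'
from m import *
o,t=turn(-77); C=cam('wrist',o)
T=np.eye(4);T[:3,:3]=Rn.from_rotvec(o['orientation']).as_matrix();T[:3,3]=o['position']
for z in (0,-10,-19,-30): print(z,proj(C,(T@[0,0,z,1])[:3]),proj(C,(T@[0,11,z,1])[:3]),proj(C,(T@[0,-11,z,1])[:3]))
print(T[:3,:3].round(3))
b=cv2.imread('pics/w16.png')[190:340,190:390]
cv2.imwrite('pics/w16z.png',cv2.resize(b,None,fx=4,fy=4,interpolation=cv2.INTER_CUBIC))
a=snap('scene','s16')[185:325,165:345]
cv2.imwrite('pics/s16z.png',cv2.resize(a[...,::-1],None,fx=4,fy=4,interpolation=cv2.INTER_CUBIC))
a=snap('top','t16')[150:260,230:400]
cv2.imwrite('pics/t16z.png',cv2.resize(a[...,::-1],None,fx=4,fy=4,interpolation=cv2.INTER_CUBIC))
E
```

```text
0 [[281.11621099 241.93618468]] [[281.13214611 260.57047761]] [[281.09972145 222.65355827]]
-10 [[281.01557275 249.71892706]] [[281.0341167  269.18493787]] [[280.99634882 229.53912145]]
-19 [[280.9154288 257.4634437]] [[280.93674171 277.74188863]] [[280.8932945  236.40348203]]
-30 [[280.77853129 268.05025421]] [[280.8039077  289.41484674]] [[280.75211187 245.80753749]]
[[ 0.225 -0.974  0.022]
 [-0.974 -0.225 -0.014]
 [ 0.018 -0.018 -1.   ]]
```

View pics/w16z.png

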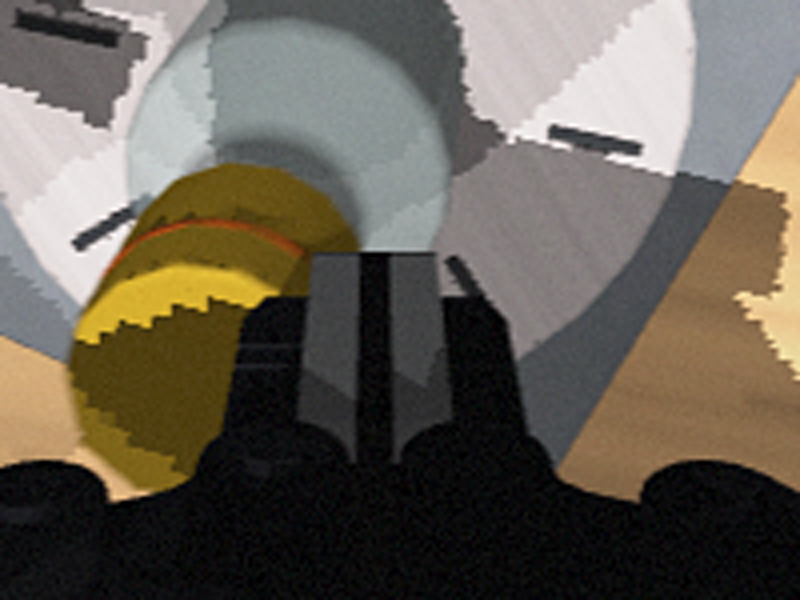

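View pics/s16z.png

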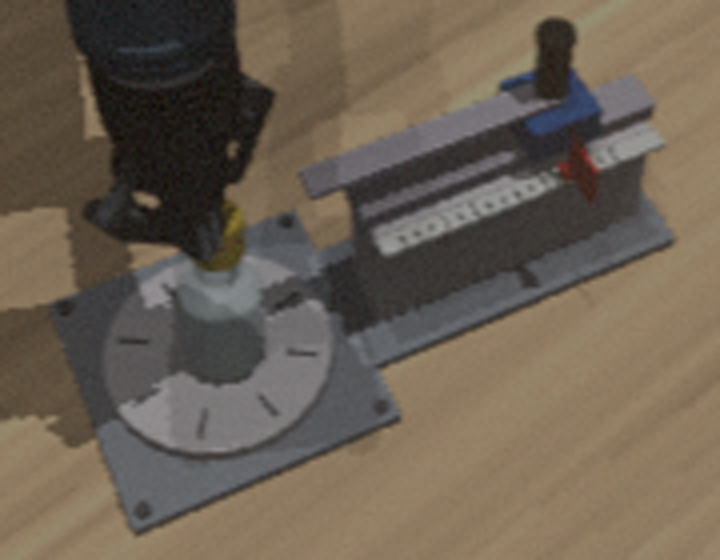

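View pics/t16z.png

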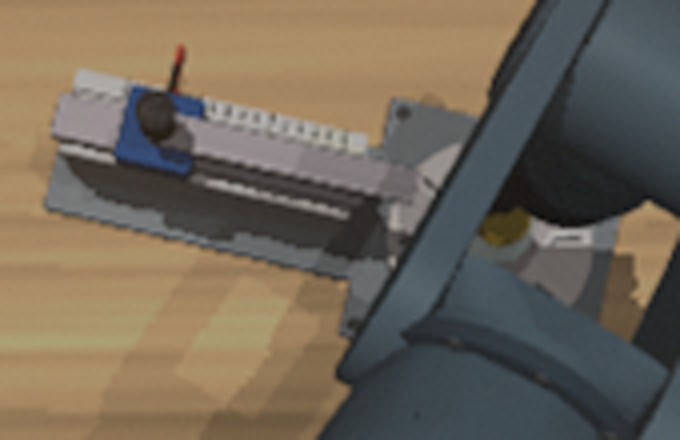

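The grasp failed. The fingers shut beside the cap and pushed the bottle aside, though it still stands upright and is still on the turntable. The fingertip near edge shows at row 253, while the TCP frame predicts about 222. I'll back straight up and measure where the fingers really are.

>>> jog_arm:
  series:
    - [[0,0,0.3],[0,0,0],-1]
    - [[0,0,0.6],[0,0,0],-1]
    - [[0,0,0.8],[0,0,0],-1]
    - [[0,0,0.4],[0.17,0.27,0],-1]
    - [[0,0,0],[0,0,0],-1]

```text
clock: 11.1
position: [503.5, -175.0, 221.2]
orientation: [2.456, -1.955, -0.03]
wrist_force: [1.0, -0.5, -0.9]
grip_width: -0.2
```

```bash
python3 - <<'E'
from m import *
o,t=turn(-77); print(o['position'],t,o['grip_width'],o['clock'])
np.savez('o17.npz',position=o['position'],orientation=o['orientation'])
b=snap('wrist','w17')
C=cam('wrist',o); S=cam('scene');Tp=cam('top')
T=np.eye(4);T[:3,:3]=Rn.from_rotvec(o['orientation']).as_matrix();T[:3,3]=o['position']
P=np.array([(T@[x,y,z,1])[:3] for x,y,z in [(0,0,0),(0,11,0),(0,-11,0),(0,0,-19),(0,0,-54-19)]])
print(proj(S,P).round(1)); print(proj(C,P).round(1))
im=snap('scene','s17'); r0,c0=120,150; a=im[r0:r0+140,c0:c0+140][...,::-1].copy()
a=cv2.resize(a,None,fx=5,fy=5,interpolation=cv2.INTER_CUBIC)
for p in proj(S,P): cv2.circle(a,tuple(int(v) for v in ((p-[c0,r0])*5+2)),3,(0,0,255),-1)
cv2.imwrite('pics/s17z.png',np.clip(a.astype(float)*1.5,0,255).astype(np.uint8)[:600])
E
```

```text
[ 503.52679901 -175.02896078  221.21635116] [-0.13 -0.21  0.01] -0.17658644214414682 11.1
[[212.2 226.9]
 [208.5 224.5]
 [215.9 229.4]
 [211.1 221.7]
 [207.8 205.9]]
[[281.1 241.9]
 [281.1 260.5]
 [281.1 222.6]
 [280.9 257.4]
 [280.  327.1]]
```

View pics/s17z.png

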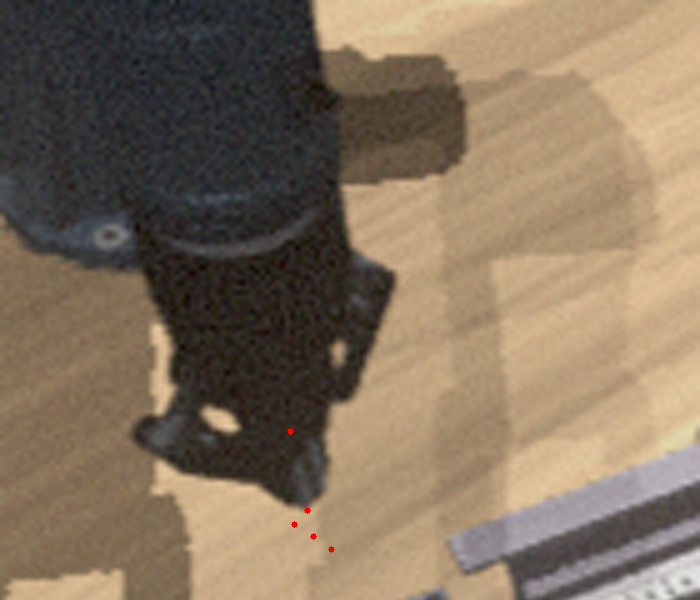

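View pics/w17.png

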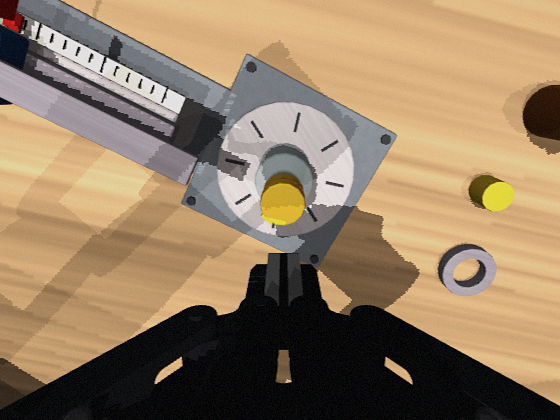

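```bash
python3 - <<'E'
from m import *
o=np.load('o17.npz'); C=cam('wrist',o); S=cam('scene')
T=np.eye(4);T[:3,:3]=Rn.from_rotvec(o['orientation']).as_matrix();T[:3,3]=o['position']
Ti=np.linalg.inv(T)
f,cx,cy,R,t=C; oc=-R.T@t; d=R.T@np.array([(282.5-cx)/f,(253.3-cy)/f,1])
for s in range(100,220,10):
    X=oc+d*s; print(s,(Ti@[*X,1])[:3].round(1),((proj(S,X)[0]-[150,120])*5).round(0))
im=cv2.imread('pics/s17.png')[195:235,170:230]; im=np.clip(im.astype(float)*2.5,0,255).astype(np.uint8)
cv2.imwrite('pics/s17zz.png',cv2.resize(im,None,fx=12,fy=12,interpolation=cv2.INTER_CUBIC))
im=cv2.imread('pics/w17.png')[240:320,230:340]; im=np.clip(im.astype(float)*2.5,0,255).astype(np.uint8)
cv2.imwrite('pics/w17zz.png',cv2.resize(im,None,fx=7,fy=7,interpolation=cv2.INTER_CUBIC))
E
```

```text
100 [  0.8 -32.6 -84.1] [344. 452.]
110 [  0.8 -28.3 -75. ] [338. 461.]
120 [  0.8 -24.  -65.8] [333. 470.]
130 [  0.8 -19.8 -56.7] [328. 479.]
140 [  0.8 -15.5 -47.5] [323. 487.]
150 [  0.8 -11.2 -38.4] [318. 495.]
160 [  0.8  -7.  -29.2] [313. 503.]
170 [  0.8  -2.7 -20.1] [309. 511.]
180 [  0.8   1.6 -10.9] [304. 519.]
190 [ 0.7  5.9 -1.8] [299. 527.]
200 [ 0.7 10.1  7.3] [295. 534.]
210 [ 0.7 14.4 16.5] [291. 542.]
```

View pics/s17zz.png

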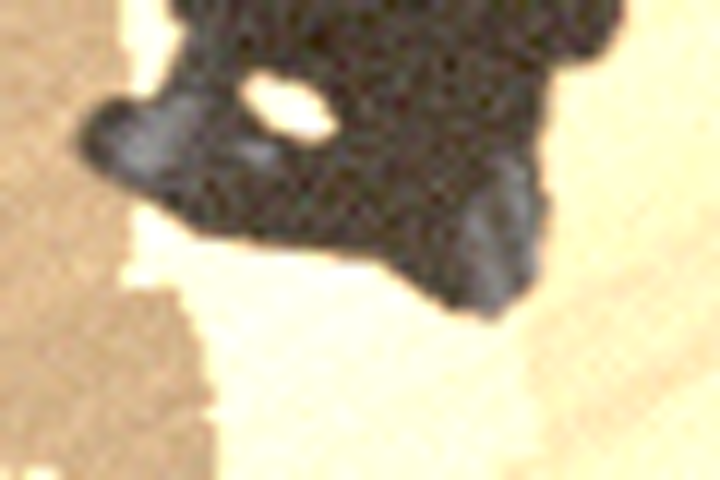

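View pics/w17zz.png

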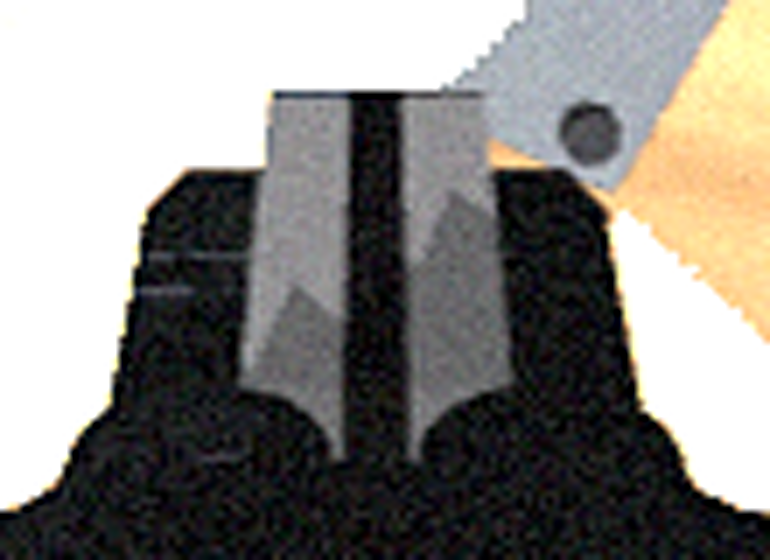

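Both cameras put the shut fingertips about 30 mm behind the reported TCP along the tool axis. So the fingers only caught the top few mm of the cap and rode up off it. The bottle is still upright at about (283,203) in the wrist view. I'll open, re-measure the bottle, and go about 30 mm lower this time.

>>> jog_arm:
  series:
    - [[0,0,0],[-0.13,-0.2,0],0.5]
    - [[0,0,0],[0,0,0],0.5]
    - [[0,0,0],[0,0,0],0.5]
    - [[0,0,0],[0,0,0],0.5]

```text
clock: 11.6
position: [498.7, -171.9, 211.7]
orientation: [2.457, -1.955, -0.019]
wrist_force: [-0.2, 0.6, -0.1]
grip_width: 57.9
```

```bash
python3 - <<'E'
from m import *
o,t=turn(-77); print(o['position'],t,o['grip_width'],o['clock'])
np.savez('o18.npz',position=o['position'],orientation=o['orientation'])
snap('wrist','w18'); print(viewer.find_in('wrist','cap_center')[:1])
im=cv2.imread('pics/w18.png')[120:260,210:360]
cv2.imwrite('pics/w18z.png',cv2.resize(im,None,fx=4.2,fy=4.2,interpolation=cv2.INTER_CUBIC))
E
```

```text
[ 498.66212041 -171.86404471  211.65551838] [-0.08 -0.13  0.  ] 57.87621743218307 11.6
[{'rect': [286.6, 179.6, 63.9, 79.6], 'p': 0.98}]
```

View pics/w18z.png

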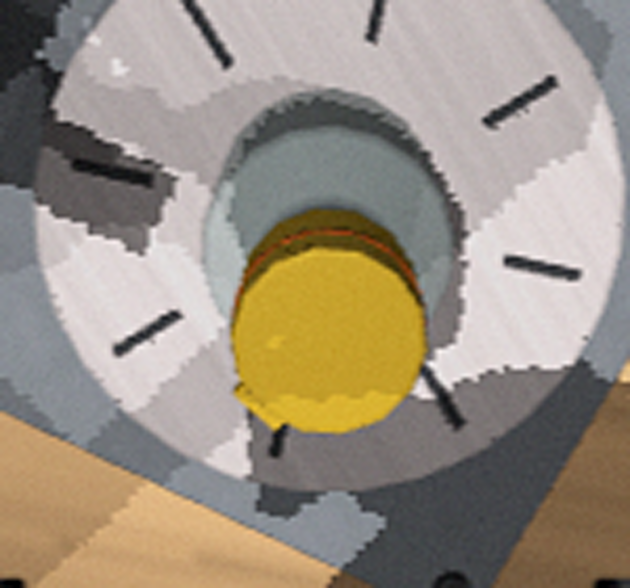

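```bash
python3 - <<'E'
from m import *
C=cam('wrist',np.load('o18.npz'));y=onz(C,(288.3,201.2),146);print(y.round(1),st(y))
# body base center at z=22 estimate and shoulder z~98
C17=cam('wrist',np.load('o17.npz'));print(onz(C17,(282.5,203.5),146).round(1))
for z in (22,84): print(z,onz(C,(210+333/4.2,120+218/4.2),z).round(1), proj(C,[y[0],y[1],z]).round(1))
y=onz(C,(210+332/4.2,120+215/4.2),22);print('tt',y)
E
```

```text
[ 502.1 -175.4  146. ] (np.float64(4.2), np.float64(4.2))
[ 501.  -175.2  146. ]
22 [ 496.5 -178.5   22. ] [[287.6 166.1]]
84 [ 509.7 -174.8   84. ] [[287.9 180.3]]
tt [ 497.22790116 -178.09194173   22.        ]
```

>>> jog_arm:
  series:
    - [[0.05,-0.05,-0.4],[-0.08,-0.13,0],0.5]
    - [[0.02,-0.02,-0.5],[0,0,0],0.5]
    - [[0,0,-0.6],[0,0,0],0.5]
    - [[0,0,-0.3],[0,0,0],0.5]
    - [[0,0,0],[0,0,0],0.5]

```text
clock: 12.2
position: [503.8, -176.5, 120.7]
orientation: [-2.458, 1.956, -0.009]
wrist_force: [-0.1, 0.6, -0.5]
grip_width: 64.1
```

```bash
python3 - <<'E'
from m import *
o,t=turn(-77); print(o['position'],t,o['grip_width'],o['wrist_force'])
snap('wrist','w19')
C=cam('wrist',o)
print(proj(C,[[502,-175.4,146]]))
im=snap('scene','s19')[195:305,170:280][...,::-1]; im=np.clip(im.astype(float)*1.8,0,255).astype(np.uint8)
cv2.imwrite('pics/s19z.png',cv2.resize(im,None,fx=5,fy=5,interpolation=cv2.INTER_CUBIC))
E
```

```text
[ 503.79373394 -176.48346191  120.68276222] [0.04 0.06 0.  ] 64.05613507129503 [-0.11627862  0.62536048 -0.46272862]
[[277.96430821 266.09407264]]
```

View pics/w19.png

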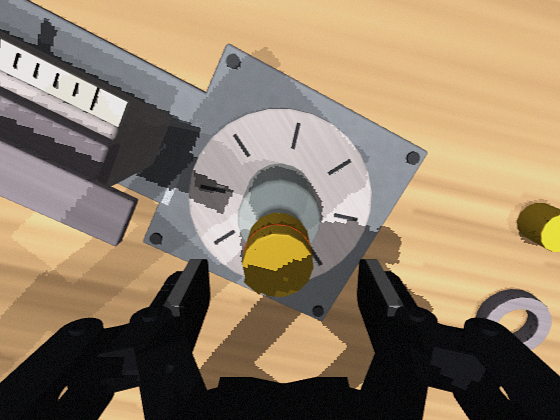

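View pics/s19z.png

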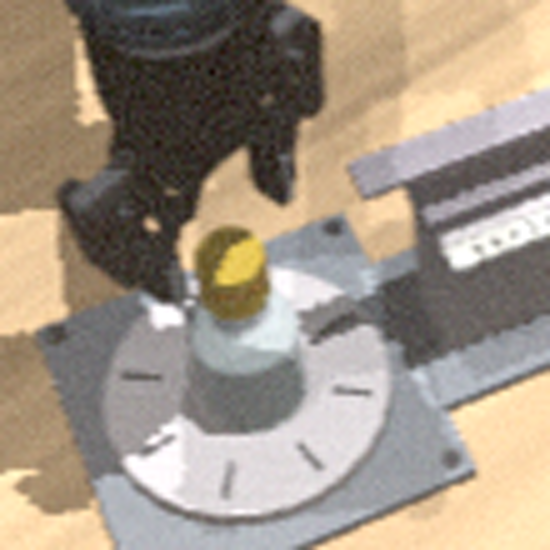

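>>> jog_arm:
  series:
    - [[-0.04,0.03,-0.3],[0,0,0],0.5]
    - [[-0.02,0.01,-0.35],[0,0,0],0.5]
    - [[0,0,-0.1],[0,0,0],0.5]
    - [[0,0,0],[0,0,0],0.5]

```text
clock: 12.7
position: [506.4, -177.8, 91.0]
orientation: [-2.457, 1.954, -0.031]
wrist_force: [-0.1, 0.6, -0.5]
grip_width: 64.0
```

```bash
python3 - <<'E'
from m import *
o,t=turn(-77); print(o['position'],t,o['grip_width'],o['wrist_force'])
snap('wrist','w20')
C=cam('wrist',o)
print(proj(C,[[502,-175.4,146]]))
im=snap('scene','s20')[195:305,170:280][...,::-1]; im=np.clip(im.astype(float)*1.8,0,255).astype(np.uint8)
cv2.imwrite('pics/s20z.png',cv2.resize(im,None,fx=5,fy=5,interpolation=cv2.INTER_CUBIC))
E
```

```text
[ 506.42060093 -177.79516374   90.9515895 ] [0.14 0.21 0.  ] 63.98086352190335 [-0.14516193  0.56048454 -0.49670202]
[[273.88793953 305.07978209]]
```

View pics/w20.png

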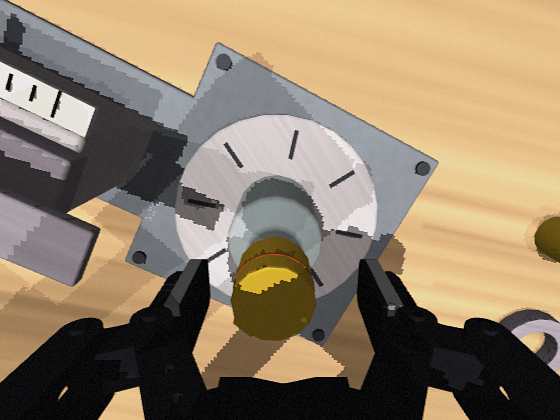

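View pics/s20z.png

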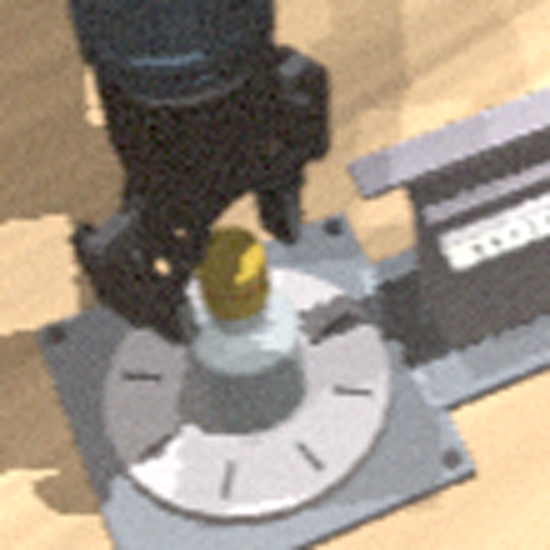

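>>> jog_arm:
  series:
    - [[-0.09,0.05,-0.1],[0.14,0.21,0],0.3]
    - [[0,0,-0.1],[0,0,0],0.1]
    - [[0,0,0],[0,0,0],0]
    - [[0,0,0],[0,0,0],0]

```text
clock: 13.2
position: [503.4, -176.2, 83.1]
orientation: [-2.458, 1.955, -0.004]
wrist_force: [-0.4, 0.5, 0.2]
grip_width: 42.8
```

```bash
python3 - <<'E'
from m import *
o,t=turn(-77); print(o['position'],t,o['grip_width'],o['wrist_force'])
snap('wrist','w21')
C=cam('wrist',o)
print(proj(C,[[502,-175.4,146]]))
im=snap('scene','s21')[195:305,170:280][...,::-1]; im=np.clip(im.astype(float)*1.8,0,255).astype(np.uint8)
cv2.imwrite('pics/s21z.png',cv2.resize(im,None,fx=5,fy=5,interpolation=cv2.INTER_CUBIC))
E
```

```text
[ 503.40652175 -176.19911364   83.07674764] [0.01 0.03 0.  ] 42.814496418726655 [-0.36768835  0.535119    0.15790618]
[[277.55531398 312.44005699]]
```

View pics/w21.png

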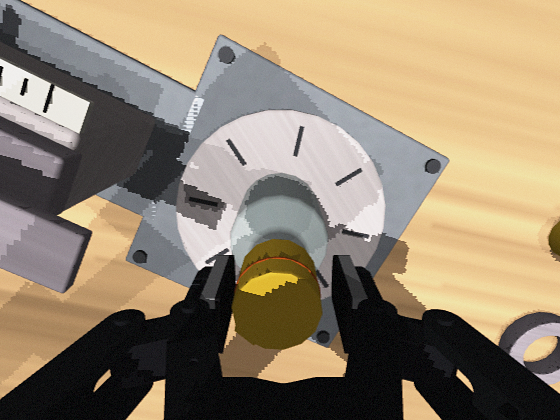

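View pics/s21z.png

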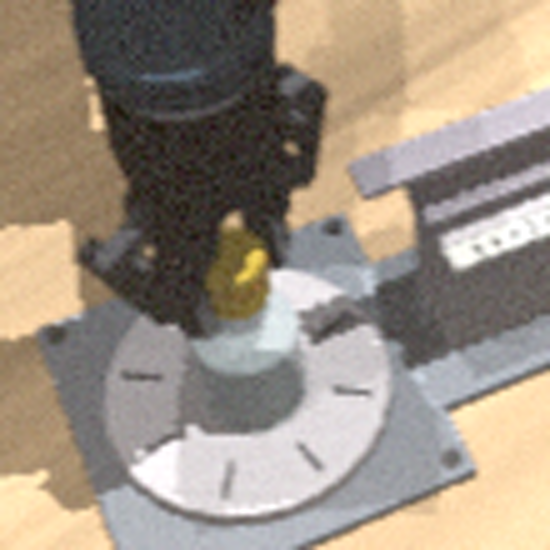

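The fingertips now reach the bottom edge of the cap in the scene view, at about (200,325) in the crop. The cap at (277,312) sits about 1.5 mm left of the jaw centre, so I'll trim that and close gradually.

>>> jog_arm:
  series:
    - [[-0.03,0.03,0],[0,0,0],-0.1]
    - [[0,0,0],[0,0,0],-0.2]
    - [[0,0,0],[0,0,0],-0.4]
    - [[0,0,0],[0,0,0],-1]
    - [[0,0,0],[0,0,0],-1]

```text
clock: 13.8
position: [501.8, -174.4, 83.4]
orientation: [-2.458, 1.955, -0.005]
wrist_force: [-0.1, 1.0, 0.2]
grip_width: 32.5
```

```bash
python3 - <<'E'
from m import *
o,t=turn(-77); print(o['position'],t,o['grip_width'],o['wrist_force'])
snap('wrist','w22')
E
```

```text
[ 501.84322111 -174.37560946   83.43487684] [ 0.02  0.04 -0.  ] 32.5154997868366 [-0.07448708  1.00599321  0.15540442]
```

View pics/w22.png

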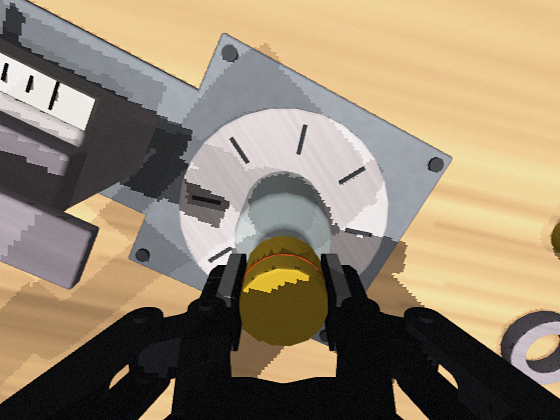

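The pads are on the cap at (283,290) with the width holding at 32.5 mm. I'll make a small test lift first.

>>> jog_arm:
  series:
    - [[0,0,0],[0,0,0],-1]
    - [[0,0,0.1],[0,0,0],-1]
    - [[0,0,0.2],[0,0,0],-1]
    - [[0,0,0],[0,0,0],-1]

```text
clock: 14.25
position: [501.0, -174.0, 98.6]
orientation: [-2.458, 1.955, -0.001]
wrist_force: [-0.2, -1.7, -2.5]
grip_width: 32.4
```

```bash
python3 - <<'E'
from m import *
o,t=turn(-77); print(o['position'],t,o['grip_width'],o['wrist_force'])
snap('wrist','w23')
im=snap('scene','s23')[195:305,170:280][...,::-1]; im=np.clip(im.astype(float)*1.8,0,255).astype(np.uint8)
cv2.imwrite('pics/s23z.png',cv2.resize(im,None,fx=5,fy=5,interpolation=cv2.INTER_CUBIC))
E
```

```text
[ 500.95800302 -173.98644762   98.59799018] [ 0.    0.01 -0.  ] 32.40888031733346 [-0.1804612  -1.69803076 -2.46756612]
```

View pics/w23.png

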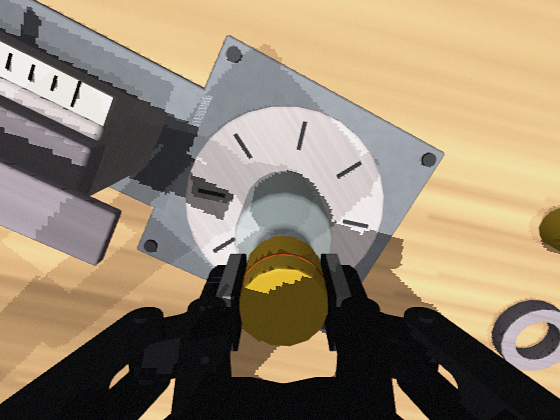

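View pics/s23z.png

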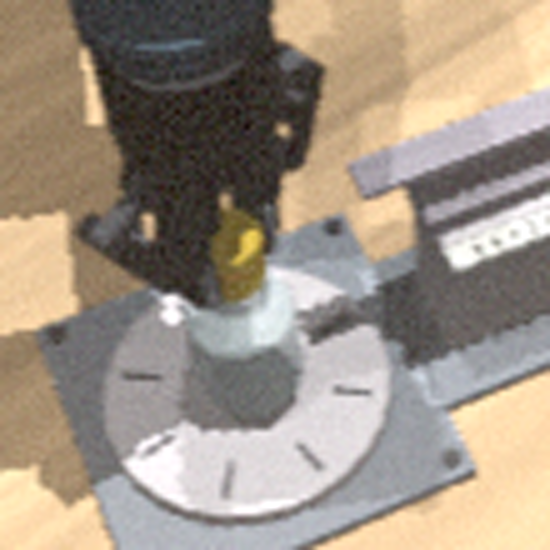

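The bottle rises with the gripper: the cap stays fixed in the wrist view and the load is 2.5 N down. I'll lift to about z = 183.

>>> jog_arm:
  series:
    - [[0.01,0,0.3],[0,0,0],-1]
    - [[0.02,-0.01,0.5],[0,0,0],-1]
    - [[0.02,-0.01,0.5],[0,0,0],-1]
    - [[0,0,0.3],[0,0,0],-1]
    - [[0,0,0],[0,0,0],-1]

```text
clock: 14.85
position: [500.3, -173.2, 177.5]
orientation: [2.458, -1.955, -0.011]
wrist_force: [0.6, -0.6, -3.2]
grip_width: 32.5
```

```bash
python3 - <<'E'
from m import *
o,t=turn(-77); print(o['position'],t,o['grip_width'],o['wrist_force'])
E
```

```text
[ 500.32351067 -173.16737023  177.4860325 ] [-0.05 -0.07  0.  ] 32.50063652868996 [ 0.64771848 -0.59315575 -3.22783918]
```

>>> jog_arm:
  series:
    - [[0,0,0.12],[-0.05,-0.07,0],-1]
    - [[0,0,0],[0,0,0],-1]
    - [[0,0,0],[0,0,0],-1]
    - [[0,0,0],[0,0,0],-1]
    - [[0,0,0],[0,0,0],-1]

```text
clock: 15.35
position: [498.2, -171.9, 179.8]
orientation: [2.458, -1.955, -0.008]
wrist_force: [0.2, -0.1, -1.9]
grip_width: 32.6
```

```bash
python3 - <<'E'
from m import *
o,t=turn(-77); print(o['position'],t,o['grip_width'],o['wrist_force'],abs(o['qvel']).max())
snap('wrist','w24')
S=cam('scene')
im=snap('scene','s24'); im=im[155:305,170:350][...,::-1]; im=np.clip(im.astype(float)*1.8,0,255).astype(np.uint8)
cv2.imwrite('pics/s24z.png',cv2.resize(im,None,fx=4,fy=4,interpolation=cv2.INTER_CUBIC))
im=snap('top','t24')[150:260,230:400][...,::-1]
cv2.imwrite('pics/t24z.png',cv2.resize(im,None,fx=4,fy=4,interpolation=cv2.INTER_CUBIC))
print(((proj(S,[[500.5,-173.5,122],[500.5,-173.5,246]])-[170,155])*4).round())
E
```

```text
[ 498.20726188 -171.94517959  179.81317911] [-0.03 -0.06  0.  ] 32.62347376700784 [ 0.19666963 -0.05104551 -1.89557019] 0.006133432007373609
[[189. 383.]
 [162. 255.]]
```

View pics/s24z.png

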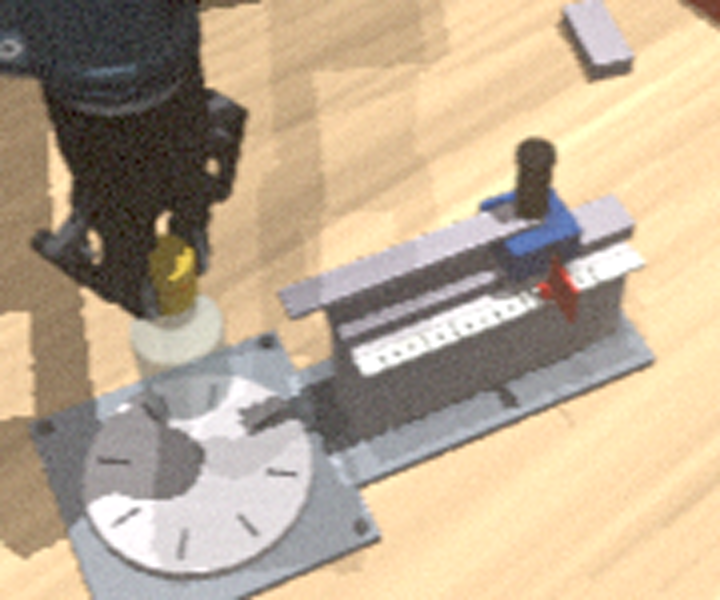

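View pics/w24.png

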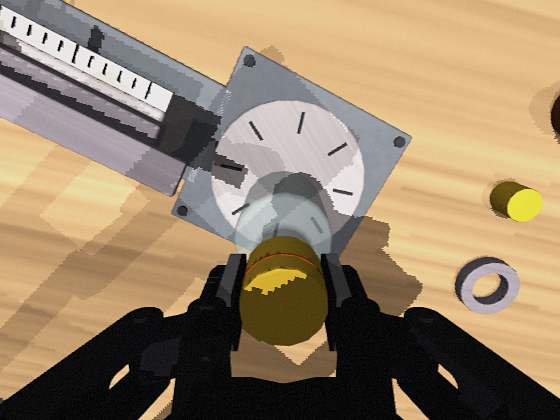

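View pics/t24z.png

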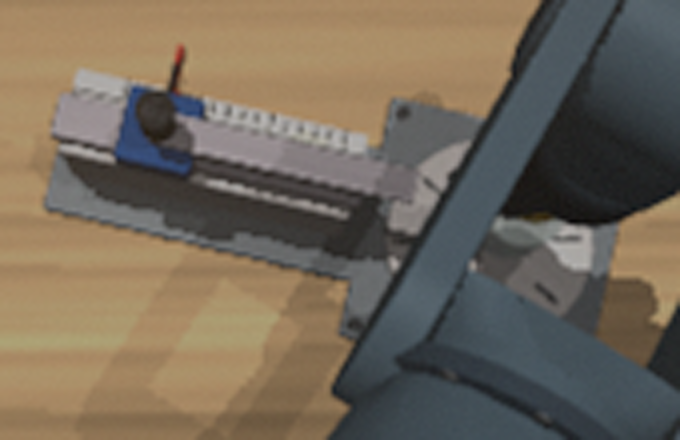

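>>> jog_arm:
  series:
    - [[0.04,-0.05,0.08],[-0.03,-0.06,0],-1]
    - [[0,0,0],[0,0,0],-1]
    - [[0,0,0],[0,0,0],-1]
    - [[0,0,0],[0,0,0],-1]
    - [[0,0,0],[0,0,0],-1]

```text
clock: 16.0
position: [500.7, -175.0, 184.6]
orientation: [-2.458, 1.956, -0.002]
wrist_force: [0.2, 0.2, -2.5]
grip_width: 32.8
```

>>> jog_arm:
  series:
    - [[0,0,0],[0,0,0],-1]
    - [[0,0,0],[0,0,0],-1]
    - [[0,0,0],[0,0,0],-1]
    - [[0,0,0],[0,0,0],-1]
    - [[0,0,0],[0,0,0],-1]

```text
clock: 16.5
position: [500.7, -174.9, 184.6]
orientation: [-2.458, 1.956, -0.002]
wrist_force: [0.5, 0.7, -3.0]
grip_width: 32.1
```

```bash
python3 - <<'E'
from m import *
o,t=turn(-77); print(o['position'],t,o['grip_width'],o['wrist_force'],abs(o['qvel']).max(),o['clock'])
a=snap('wrist','w25'); b=cv2.cvtColor(cv2.imread('pics/w24.png'),cv2.COLOR_BGR2RGB)
print(np.abs(a[235:345,240:328].astype(int)-b[235:345,240:328]).mean())
t0=cv2.imread('pics/top0.png');snap('top','t25');t1=cv2.imread('pics/t25.png')
d=np.abs(t1.astype(int)-t0).max(2)
for n,(x,y) in dict(tray=(125,225),ring=(437,234),spare=(432,200),amber=(446,163),weight=(184,154),block=(182,258)).items(): print(n,d[y-12:y+12,x-12:x+12].mean().round(1))
print(proj(cam('scene'),[[596.9,42.6,145]]))
z=cv2.imread('pics/t25.png')[155:195,230:300]
cv2.imwrite('pics/t25z.png',cv2.resize(z,None,fx=8,fy=8,interpolation=cv2.INTER_CUBIC))
E
```

```text
[ 500.6945276  -174.87261938  184.55063794] [0.   0.01 0.  ] 32.14650303462181 [ 0.50110669  0.73103269 -3.02310941] 0.0018958024354773363 16.5
5.501411845730027
tray 9.7
ring 13.3
spare 80.9
amber 56.3
weight 9.2
block 8.9
[[311.25006289 223.54325557]]
```

View pics/t25z.png

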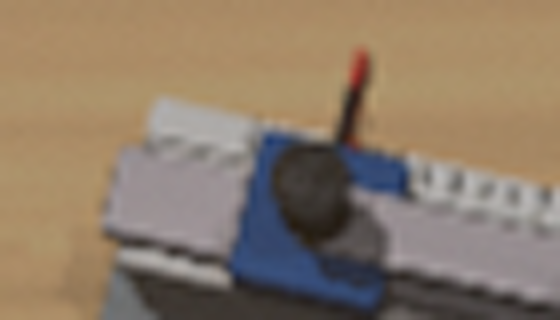

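View pics/w25.png

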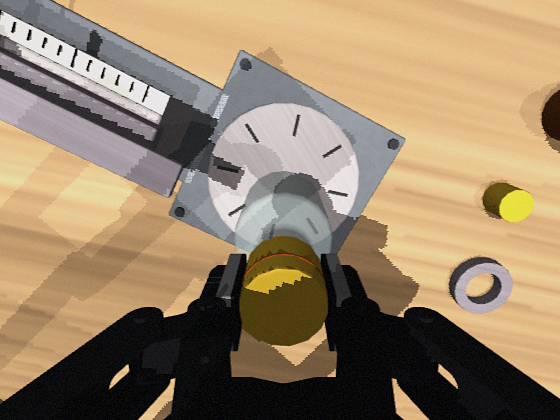

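```bash
python3 - <<'E'
from m import *
a=cv2.imread('pics/scene0.png').astype(int);b=cv2.imread('pics/s24.png').astype(int);d=np.abs(a-b).max(2)
for n,(x,y) in dict(tray=(375,156),ring=(122,310),spare=(146,335),amber=(149,373),weight=(391,217),block=(319,164)).items(): print(n,d[y-12:y+12,x-12:x+12].mean().round(1))
o,t=turn(-77); print(o['position'],o['grip_width']); workorder.hand_in()
E
```

```text
tray 4.4
ring 3.6
spare 3.7
amber 4.3
weight 3.7
block 3.4
[ 500.67065    -174.85520645  184.524559  ] 32.06564600831238
the job is handed in; nothing more can be done
```

The gauge is set at the flag, and the bottle is hanging by its cap about 10 cm above the turntable. The job was handed in after about 16.6 s of robot time.

- **Gauge:** I drew it back by the post and let go. Two wrist views then put the pointer at station y 238.4 mm and the flag at 238.7 mm. A final top view still shows them lined up.
- **First cap grip failed:** The fingers shut on only the top few millimetres of the cap and slipped off, rocking and briefly pushing the bottle. It stayed upright and settled within about 1 mm of where it had been. Measured with the wrist and scene cameras, the shut fingertips sit about 30 mm behind the reported TCP, which disagrees with the description given.
- **Second cap grip held:** I went about 30 mm lower, with the jaws turned to keep the pads off the cap's thumb tab and clear of the blade.
- **Last checks:** The bottle is about 101 mm above where it stood, and over the turntable (about 5 mm off its centre). The tool is within about 0.1° of vertical. The arm is still, with a 32 mm grip width and a load of about 3 N.
- **Other things on the counter:** Comparing scene pictures from before and after shows none of them moved. In the top view the spare cap and amber bottle differed strongly, which I put down to the arm covering them but didn't check. They show unchanged in the scene view.

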